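# Move the cured mosaic trial tablets to the carrying rack in their order

## Robot

A 6-joint arm with a two-finger parallel gripper is mounted at the origin on the work surface. World frame = base frame: x ahead of the robot, y to its left, z up, the work surface at z = 0. Lengths are in mm, angles in degrees, forces in N, time in s.
With the tool pointing down it reaches from about 275 to 750 mm from the base axis. Payload 10.2 kg.
Tool frame: the origin (TCP) lies at the very end of the fingers, on their centre line; the grasp point (between the pads) lies pinch_z behind it (pinch_z is the distance from the TCP to the grasp point, in mm); z points along the fingers, y is the line along which they close (so a half turn about z gives the same grasp; the last joint's range is limited). The gripper opens to 85 mm and grips with 20 to 120 N. Pads are 22 mm wide; open, the fingers measure 114 mm over their backs; the gripper's body (76 mm by 85 mm) begins 54 mm behind the grasp point. The pads swing forward as they close: fully open they stand 13 mm farther back than shut.
Start: joints at [-12.8, 17.928, 85.812, -0, 76.261, -12.8], TCP at [525.006, -0.013, 231.294] pointing down, gripper open.
Joint ranges: [-168.41, 168.41], [-55.51, 124.54], [10.69, 146.95], [-70.63, 250.63], [1, 178], [-165.06, 165.06]. Speed limits (degrees/s): [136.94, 136.94, 172.46, 180, 180, 180].

## Interface

Orientations are given as a 3x3 rotation matrix whose columns are the frame's x, y, z axes.
In Python, from bench import get_state, capture, calibration, job_done, pinch_z gives the robot as it stands.
- The arm moves only by the tool carry_out, never from a script. Its argument "motion" is a list of rows, each an object of numbers: "ax", "ay", "az": the turn, a rotation vector about the tool's x, y, z each as a share of 90 degrees, from -1 to 1; "tx", "ty", "tz": the shift along the tool's x, y, z each as a share of 0.6 m, from -1 to 1; "gripper": the finger opening in mm, from 0 to 85.4. A call has 1 to 5 rows; each row is the pose to reach, as a shift and turn from the pose commanded when the call began, along the tool's axes at that moment; what a row does not reach only later rows make up. A row lasts 1/10 s, in which the tool goes at most 50 mm and 8.59 degrees, less where a joint would pass 70% of its speed; a pose out of reach is approached as far as the arm can. A call with a number of a shift or a turn outside -1 to 1 is refused whole. A call with a gripper value outside its range is refused whole. The fingers move at their own pace and stop on an object; "squeeze" is the grip in N (left out, the last holds). Time passes only in rows, so rows that repeat a pose let the fingers close. It gives the time, the measured TCP pose, the force, the opening and the grip force at its end, in the units of the state.
- get_state(): the state, without advancing time (a new reading comes with each control period).
- capture(name): name is "scene" or "side" or "wrist"; returns the picture (384x512x3 uint8, red, green, blue); there is no depth.
- calibration(name): a dict with "fx", "fy", "cx", "cy" (pixels), "dist" ([k1, k2, p1, p2, k3] as OpenCV has them; the pictures are not rectified), "cam_to_world" (4x4, takes a point from camera to world coordinates). Camera axes: x right, y down, z forward; pixel columns grow to the right and rows downward; lengths in mm; the calibration is good to about 2 mm. A picture is of the moment at which its call begins: read the wrist's pose just before it. calibration takes no time and is no camera call; for the wrist camera it gives the pose at the moment of the call.
- job_done(): hands the job in; it is judged then, once.
The state is a dict: "clock": time; "q": joint angles; "dq": joint speeds; "joint_efforts": joint torques, N m; "position": TCP position; "tool_rot": TCP orientation; "ft_force": force on the tool from outside, world axes, zero at the start; "torque": the same for the moment, N m; "gripper_width": opening from 0.0 (shut) to 1.0 (fully open); "gripper_force": force on a finger pad.
Only numpy, scipy, OpenCV 4.12 (cv2) and the standard library are available. Lean on these libraries where they do the work, as an engineer would, in place of code of your own. Each camera call takes 0.05 s, during which the arm holds its last target. There are 200 camera calls.

## Task

The four mosaic trial tablets in the blue curing rack are unmarked and known only by where they stand: move them to the carrying rack with the green ends, one in each bay, in the same order from left to right. Lay each one mosaic up, flat and square in the middle of its bay across the two rails, setting it down without dropping it. Lift them off the offcuts they lie on, which are fixed, and do not shift or upset the amber jar between the racks.

Things in the scene. Friction and masses are not known exactly. Their poses are not given: they have to be found in the camera images.
- tablet_blue: trial tablet: square mortar slab 50 x 50 x 16 mm thick, 0.06 to 0.13 kg, mosaic face of 16 blue stones. Origin: centre of its underside; z up out of the mosaic, x and y along its sides. Starts mosaic up on its bearer, turned by at most 0.1 rad from it; it overhangs bearer and rails at its +x and -x sides, where fingers from above can pinch it and reach past its underside
- tablet_red: trial tablet: square mortar slab 50 x 50 x 16 mm thick, 0.06 to 0.13 kg, mosaic face of 16 red stones. Origin: centre of its underside; z up out of the mosaic, x and y along its sides. Starts mosaic up on its bearer, turned by at most 0.1 rad from it; it overhangs bearer and rails at its +x and -x sides, where fingers from above can pinch it and reach past its underside
- tablet_green: trial tablet: square mortar slab 50 x 50 x 16 mm thick, 0.06 to 0.13 kg, mosaic face of 16 green stones. Origin: centre of its underside; z up out of the mosaic, x and y along its sides. Starts mosaic up on its bearer, turned by at most 0.1 rad from it; it overhangs bearer and rails at its +x and -x sides, where fingers from above can pinch it and reach past its underside
- tablet_yellow: trial tablet: square mortar slab 50 x 50 x 16 mm thick, 0.06 to 0.13 kg, mosaic face of 16 yellow stones. Origin: centre of its underside; z up out of the mosaic, x and y along its sides. Starts mosaic up on its bearer, turned by at most 0.1 rad from it; it overhangs bearer and rails at its +x and -x sides, where fingers from above can pinch it and reach past its underside
- bearer_blue: fixed offcut of terracotta orange-brown tile, 42 (x) x 64 (y) x 6 mm, under the blue tablet at the start; origin: centre of its underside, x across the curing rack, y along it (to the robot's left), z up. The four bearers lie in one row at 74 mm pitch; their order along y is the order of the tablets
- bearer_red: fixed offcut of light brown speckled cork, 42 (x) x 64 (y) x 6 mm, under the red tablet at the start; origin: centre of its underside, x across the curing rack, y along it (to the robot's left), z up. The curing rack: two aluminium rails (12 mm wide, 14 mm either side of the row's middle line, tops 40 mm over the table), blue end frames 90 mm across, 62 mm high
- bearer_green: fixed offcut of near-black slate, 42 (x) x 64 (y) x 6 mm, under the green tablet at the start; origin: centre of its underside, x across the curing rack, y along it (to the robot's left), z up. Between neighbouring bearers stand two 6 mm steel pins, one on each rail, tops 60 mm over the table
- bearer_yellow: fixed offcut of white marble, 42 (x) x 64 (y) x 6 mm, under the yellow tablet at the start; origin: centre of its underside, x across the curing rack, y along it (to the robot's left), z up. The bearers stay in the curing rack; each rack is turned by up to 0.2 rad, and which one is on the left changes
- carry_rack: fixed empty rack: two dark wood rails along y (12 mm wide, at x = +-14 mm, tops at z = 40 mm); green end boards at y = +-151 mm, 90 mm wide, 62 mm high. Origin: its middle at table height; y along the rack to the robot's left, z up. Bays at x = 0, y = +111, +37, -37, -111 mm, 68 mm long, parted by 6 mm dowels on the rails (y = +-74, 0; tops z = 60 mm). Open front and back
- jar: bystander: lidded amber glass jar with a steel cap, 60 mm in diameter, 85 mm high, 0.3 kg, loose on the table between the two racks; origin: centre of its underside, z up

How it is judged (in metres and radians):
At the end, for the whole second after the job is handed in: Each tablet lies mosaic up on the carrying rack's rails (4 mm, tilt 0.08 rad), within 13 mm of a bay's centre both ways, square to 0.2 rad, at rest, one per bay, in the same order along y as their bearers. The jar stands upright within 30 mm of its start ((y of tablet_blue in the frame of carry_rack between 0.098 and 0.124 m or y of tablet_blue in the frame of carry_rack between 0.024 and 0.05 m or y of tablet_blue in the frame of carry_rack between -0.05 and -0.024 m or y of tablet_blue in the frame of carry_rack between -0.124 and -0.098 m) and x of tablet_blue in the frame of carry_rack between -0.013 and 0.013 m and z of tablet_blue in the frame of carry_rack between 0.036 and 0.044 m and angle between each of tablet_blue, tablet_red, tablet_green, tablet_yellow's own z axis and vertical below 0.08 rad and linear speed of each of tablet_blue, tablet_red, tablet_green, tablet_yellow below 0.02 m/s and (angle between the x axis of tablet_blue and the x axis of carry_rack, either way round below 0.2 rad or angle between the x axis of tablet_blue and the y axis of carry_rack, either way round below 0.2 rad) and (y of tablet_red in the frame of carry_rack between 0.098 and 0.124 m or y of tablet_red in the frame of carry_rack between 0.024 and 0.05 m or y of tablet_red in the frame of carry_rack between -0.05 and -0.024 m or y of tablet_red in the frame of carry_rack between -0.124 and -0.098 m) and x of tablet_red in the frame of carry_rack between -0.013 and 0.013 m and z of tablet_red in the frame of carry_rack between 0.036 and 0.044 m and (angle between the x axis of tablet_red and the x axis of carry_rack, either way round below 0.2 rad or angle between the x axis of tablet_red and the y axis of carry_rack, either way round below 0.2 rad) and (y of tablet_green in the frame of carry_rack between 0.098 and 0.124 m or y of tablet_green in the frame of carry_rack between 0.024 and 0.05 m or y of tablet_green in the frame of carry_rack between -0.05 and -0.024 m or y of tablet_green in the frame of carry_rack between -0.124 and -0.098 m) and x of tablet_green in the frame of carry_rack between -0.013 and 0.013 m and z of tablet_green in the frame of carry_rack between 0.036 and 0.044 m and (angle between the x axis of tablet_green and the x axis of carry_rack, either way round below 0.2 rad or angle between the x axis of tablet_green and the y axis of carry_rack, either way round below 0.2 rad) and (y of tablet_yellow in the frame of carry_rack between 0.098 and 0.124 m or y of tablet_yellow in the frame of carry_rack between 0.024 and 0.05 m or y of tablet_yellow in the frame of carry_rack between -0.05 and -0.024 m or y of tablet_yellow in the frame of carry_rack between -0.124 and -0.098 m) and x of tablet_yellow in the frame of carry_rack between -0.013 and 0.013 m and z of tablet_yellow in the frame of carry_rack between 0.036 and 0.044 m and (angle between the x axis of tablet_yellow and the x axis of carry_rack, either way round below 0.2 rad or angle between the x axis of tablet_yellow and the y axis of carry_rack, either way round below 0.2 rad) and ((y of bearer_blue in the frame of bearer_red above 0 m and y of tablet_blue in the frame of carry_rack above 0.074 m and y of tablet_red in the frame of carry_rack below 0.074 m) or (y of bearer_blue in the frame of bearer_red above 0 m and y of tablet_blue in the frame of carry_rack above 0 m and y of tablet_red in the frame of carry_rack below 0 m) or (y of bearer_blue in the frame of bearer_red above 0 m and y of tablet_blue in the frame of carry_rack above -0.074 m and y of tablet_red in the frame of carry_rack below -0.074 m) or (y of bearer_blue in the frame of bearer_red below 0 m and y of tablet_blue in the frame of carry_rack below 0.074 m and y of tablet_red in the frame of carry_rack above 0.074 m) or (y of bearer_blue in the frame of bearer_red below 0 m and y of tablet_blue in the frame of carry_rack below 0 m and y of tablet_red in the frame of carry_rack above 0 m) or (y of bearer_blue in the frame of bearer_red below 0 m and y of tablet_blue in the frame of carry_rack below -0.074 m and y of tablet_red in the frame of carry_rack above -0.074 m)) and ((y of bearer_blue in the frame of bearer_green above 0 m and y of tablet_blue in the frame of carry_rack above 0.074 m and y of tablet_green in the frame of carry_rack below 0.074 m) or (y of bearer_blue in the frame of bearer_green above 0 m and y of tablet_blue in the frame of carry_rack above 0 m and y of tablet_green in the frame of carry_rack below 0 m) or (y of bearer_blue in the frame of bearer_green above 0 m and y of tablet_blue in the frame of carry_rack above -0.074 m and y of tablet_green in the frame of carry_rack below -0.074 m) or (y of bearer_blue in the frame of bearer_green below 0 m and y of tablet_blue in the frame of carry_rack below 0.074 m and y of tablet_green in the frame of carry_rack above 0.074 m) or (y of bearer_blue in the frame of bearer_green below 0 m and y of tablet_blue in the frame of carry_rack below 0 m and y of tablet_green in the frame of carry_rack above 0 m) or (y of bearer_blue in the frame of bearer_green below 0 m and y of tablet_blue in the frame of carry_rack below -0.074 m and y of tablet_green in the frame of carry_rack above -0.074 m)) and ((y of bearer_blue in the frame of bearer_yellow above 0 m and y of tablet_blue in the frame of carry_rack above 0.074 m and y of tablet_yellow in the frame of carry_rack below 0.074 m) or (y of bearer_blue in the frame of bearer_yellow above 0 m and y of tablet_blue in the frame of carry_rack above 0 m and y of tablet_yellow in the frame of carry_rack below 0 m) or (y of bearer_blue in the frame of bearer_yellow above 0 m and y of tablet_blue in the frame of carry_rack above -0.074 m and y of tablet_yellow in the frame of carry_rack below -0.074 m) or (y of bearer_blue in the frame of bearer_yellow below 0 m and y of tablet_blue in the frame of carry_rack below 0.074 m and y of tablet_yellow in the frame of carry_rack above 0.074 m) or (y of bearer_blue in the frame of bearer_yellow below 0 m and y of tablet_blue in the frame of carry_rack below 0 m and y of tablet_yellow in the frame of carry_rack above 0 m) or (y of bearer_blue in the frame of bearer_yellow below 0 m and y of tablet_blue in the frame of carry_rack below -0.074 m and y of tablet_yellow in the frame of carry_rack above -0.074 m)) and ((y of bearer_red in the frame of bearer_green above 0 m and y of tablet_red in the frame of carry_rack above 0.074 m and y of tablet_green in the frame of carry_rack below 0.074 m) or (y of bearer_red in the frame of bearer_green above 0 m and y of tablet_red in the frame of carry_rack above 0 m and y of tablet_green in the frame of carry_rack below 0 m) or (y of bearer_red in the frame of bearer_green above 0 m and y of tablet_red in the frame of carry_rack above -0.074 m and y of tablet_green in the frame of carry_rack below -0.074 m) or (y of bearer_red in the frame of bearer_green below 0 m and y of tablet_red in the frame of carry_rack below 0.074 m and y of tablet_green in the frame of carry_rack above 0.074 m) or (y of bearer_red in the frame of bearer_green below 0 m and y of tablet_red in the frame of carry_rack below 0 m and y of tablet_green in the frame of carry_rack above 0 m) or (y of bearer_red in the frame of bearer_green below 0 m and y of tablet_red in the frame of carry_rack below -0.074 m and y of tablet_green in the frame of carry_rack above -0.074 m)) and ((y of bearer_red in the frame of bearer_yellow above 0 m and y of tablet_red in the frame of carry_rack above 0.074 m and y of tablet_yellow in the frame of carry_rack below 0.074 m) or (y of bearer_red in the frame of bearer_yellow above 0 m and y of tablet_red in the frame of carry_rack above 0 m and y of tablet_yellow in the frame of carry_rack below 0 m) or (y of bearer_red in the frame of bearer_yellow above 0 m and y of tablet_red in the frame of carry_rack above -0.074 m and y of tablet_yellow in the frame of carry_rack below -0.074 m) or (y of bearer_red in the frame of bearer_yellow below 0 m and y of tablet_red in the frame of carry_rack below 0.074 m and y of tablet_yellow in the frame of carry_rack above 0.074 m) or (y of bearer_red in the frame of bearer_yellow below 0 m and y of tablet_red in the frame of carry_rack below 0 m and y of tablet_yellow in the frame of carry_rack above 0 m) or (y of bearer_red in the frame of bearer_yellow below 0 m and y of tablet_red in the frame of carry_rack below -0.074 m and y of tablet_yellow in the frame of carry_rack above -0.074 m)) and ((y of bearer_green in the frame of bearer_yellow above 0 m and y of tablet_green in the frame of carry_rack above 0.074 m and y of tablet_yellow in the frame of carry_rack below 0.074 m) or (y of bearer_green in the frame of bearer_yellow above 0 m and y of tablet_green in the frame of carry_rack above 0 m and y of tablet_yellow in the frame of carry_rack below 0 m) or (y of bearer_green in the frame of bearer_yellow above 0 m and y of tablet_green in the frame of carry_rack above -0.074 m and y of tablet_yellow in the frame of carry_rack below -0.074 m) or (y of bearer_green in the frame of bearer_yellow below 0 m and y of tablet_green in the frame of carry_rack below 0.074 m and y of tablet_yellow in the frame of carry_rack above 0.074 m) or (y of bearer_green in the frame of bearer_yellow below 0 m and y of tablet_green in the frame of carry_rack below 0 m and y of tablet_yellow in the frame of carry_rack above 0 m) or (y of bearer_green in the frame of bearer_yellow below 0 m and y of tablet_green in the frame of carry_rack below -0.074 m and y of tablet_yellow in the frame of carry_rack above -0.074 m)) and angle between jar's own z axis and vertical below 0.1 rad and distance of jar from where it was at the start of the episode below 0.03 m); the robot touches nothing.
It fails at once if a tablet is dropped (moves faster than 0.6 m/s while no finger holds it) ((linear speed of tablet_blue above 0.6 m/s and contact force between the fingers and tablet_blue below 0.05 N) or (linear speed of tablet_red above 0.6 m/s and contact force between the fingers and tablet_red below 0.05 N) or (linear speed of tablet_green above 0.6 m/s and contact force between the fingers and tablet_green below 0.05 N) or (linear speed of tablet_yellow above 0.6 m/s and contact force between the fingers and tablet_yellow below 0.05 N)).
It fails at once if the jar is shifted by 30 mm or upset (distance of jar from where it was at the start of the episode above 0.03 m or angle between jar's own z axis and vertical above 0.3 rad).
It also fails if it takes over 104 s, if anything falls off the work surface, if the arm or the gripper's body presses on something with over 40 N, if the wrist force passes 120 N, or if a joint passes its speed limit or range.

## Working session

There is one attempt and no reset: what is moved stays moved. The work goes in short steps, Python scripts to look and compute and a tool call to move; the robot and the scene stay as the last step left them, time stands still between calls to the robot, and variables do not carry over. Pictures are saved under pics/ and viewed, at most 14 in all, crops included, and the job is handed in when it is done.

Besides the shell and the picture viewer there is one more tool, called after "Call:" in YAML: its name, and indented under it one key for each argument. carry_out: Moves the arm, as the interface text tells. Shift numbers are shares of 0.6 m and turn numbers shares of 90 degrees, none past 1 either way. Its arguments: {"type":"object","properties":{"motion":{"type":"array","items":{"type":"object","properties":{"ax":{"type":"number"},"ay":{"type":"number"},"az":{"type":"number"},"tx":{"type":"number"},"ty":{"type":"number"},"tz":{"type":"number"},"gripper":{"type":"number"}}}},"squeeze":{"type":"number"}},"required":["motion"]}

```bash
mkdir -p pics; python3 - <<'E'
from bench import *
import cv2,numpy as np
s=get_state();print(s['clock'],s['position'],np.round(s['tool_rot'],3).tolist(),s['gripper_width'],pinch_z if not callable(pinch_z) else pinch_z())
for n in("scene","side"):
    c=calibration(n);print(n,c['fx'],c['fy'],c['cx'],c['cy'],c['dist'],np.round(c['cam_to_world'],3).tolist())
    cv2.imwrite(f'pics/{n}0.png',cv2.resize(capture(n)[:,:,::-1],(800,600),interpolation=cv2.INTER_CUBIC))
E
```

```text
0.0 [5.24732980e+02 5.24796364e-02 2.30733844e+02] [[0.0, 1.0, -0.001], [1.0, -0.0, 0.0], [0.0, -0.001, -1.0]] 0.9993547195647007 18.700000000000003
scene 362.80565667272003 362.80565667272003 255.85147464586422 188.57963291309298 [-0.08049778  0.          0.          0.          0.        ] [[0.85, 0.308, -0.428, 881.806], [0.527, -0.501, 0.686, -592.03], [-0.003, -0.808, -0.589, 573.232], [0.0, 0.0, 0.0, 1.0]]
side 351.60420490274663 351.60420490274663 257.71521139607137 187.5232404083057 [0.03629343 0.         0.         0.         0.        ] [[0.867, -0.35, 0.354, 269.148], [-0.498, -0.599, 0.627, -469.14], [-0.008, -0.72, -0.694, 600.088], [0.0, 0.0, 0.0, 1.0]]
```

View pics/scene0.png

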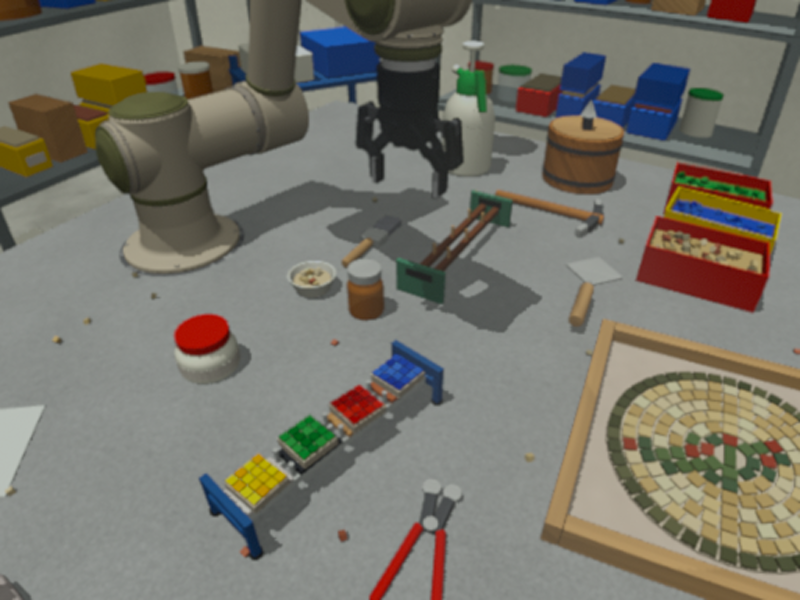

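View pics/side0.png

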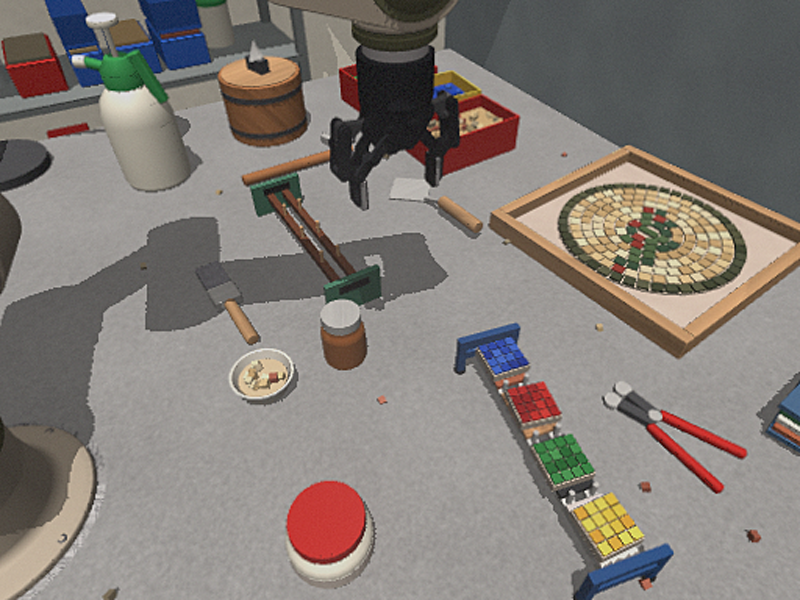

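The scene view shows, from near to far, yellow, green, red and blue tablets in the blue rack, with the green-ended rack beyond the amber jar at about (365,290). The side view gives the same order (blue at (503,355) to yellow (607,525)), so blue is leftmost (+y).

```bash
cat > h.py <<'E'
from bench import *
import cv2,numpy as np
def ray(c,px,z):
    K=np.array([[c['fx'],0,c['cx']],[0,c['fy'],c['cy']],[0,0,1]])
    n=cv2.undistortPoints(np.array(px,float).reshape(-1,1,2),K,np.array(c['dist']))[:,0]
    T=np.array(c['cam_to_world']);d=np.c_[n,np.ones(len(n))]@T[:3,:3].T
    return T[:3,3]+d*((z-T[2,3])/d[:,2])[:,None]
def view2px(v): return (np.array(v,float)+.5)/1.5625-.5
R={'blue':(105,125,150,60),'red':(174,6,150,80),'green':(50,75,120,40),'yellow':(22,32,150,120)}
def tablets(n,im,c,z,roi=None):
    h=cv2.cvtColor(im,cv2.COLOR_RGB2HSV).astype(int)
    for k,(a,b,s,v) in R.items():
        hue=(h[...,0]>=a)&(h[...,0]<=b) if a<b else (h[...,0]>=a)|(h[...,0]<=b)
        m=(hue&(h[...,1]>s)&(h[...,2]>v)).astype('uint8')
        if roi is not None: m=m*roi
        m=cv2.morphologyEx(m,cv2.MORPH_CLOSE,np.ones((3,3)))
        N,l,st,ce=cv2.connectedComponentsWithStats(m)
        if N<2: print(n,k,'none');continue
        i=1+st[1:,4].argmax()
        ct=max(cv2.findContours((l==i).astype('uint8'),0,2)[0],key=cv2.contourArea)
        w=ray(c,ct.reshape(-1,2),z(k) if callable(z) else z)[:,:2]
        (x,y),(W,H),an=cv2.minAreaRect(w.astype('float32'))
        print(n,k,'ctr',np.round((x,y),1),'size',round(W,1),round(H,1),'ang',round((an+45)%90-45,1),'area',st[i,4],'px',np.round(ce[i]))
E
python3 - <<'E'
from h import *
for n,box in(("scene",[(130,320),(220,350)]),("side",[(290,420),(205,384)])):
    im=capture(n);roi=np.zeros(im.shape[:2],'uint8');(a,b),(c_,d)=box;roi[c_:d,a:b]=1
    if n=="scene": # exclude frames roughly
        pass
    tablets(n,im,calibration(n),62,roi)
P={'scene':[(471,205),(511,210),(397,268),(442,283)],'side':[(250,184),(299,173),(326,284),(380,267)]}
for n,p in P.items(): print(n,np.round(ray(calibration(n),view2px(p),62),1).tolist())
for n,p,z in(('scene',(365,270),85),('side',(341,315),85)): print('jar',ray(calibration(n),view2px([p]),z))
for n in P:
    im=capture(n)[:,:,::-1]
    x0,y0=(240,110) if n=='scene' else (150,100)
    cv2.imwrite(f'pics/{n}_c.png',cv2.resize(im[y0:y0+100,x0:x0+130],(780,600),interpolation=cv2.INTER_CUBIC))
E
```

```text
scene blue ctr [ 597.7 -131.2] size 64.6 79.2 ang -10.7 area 520 px [258. 234.]
scene red ctr [ 583.8 -214.6] size 46.6 45.9 ang -15.6 area 427 px [228. 259.]
scene green ctr [ 564.2 -286.5] size 45.5 45.7 ang -10.6 area 494 px [196. 279.]
scene yellow ctr [ 554.8 -361. ] size 45.8 46.6 ang -6.8 area 628 px [163. 306.]
side blue ctr [ 538.5 -404.5] size 19.5 71.8 ang -10.9 area 456 px [401. 364.]
side red ctr [ 584.2 -216.7] size 47.1 45.5 ang -15.9 area 537 px [341. 257.]
side green ctr [ 565.1 -288.4] size 47.0 46.1 ang -12.3 area 666 px [360. 293.]
side yellow ctr [ 555.9 -363.7] size 58.2 36.3 ang -27.6 area 465 px [388. 331.]
scene [[471.0, 331.8, 62.0], [546.3, 353.9, 62.0], [466.7, 64.7, 62.0], [550.0, 65.5, 62.0]]
side [[448.0, 397.2, 62.0], [537.0, 387.4, 62.0], [457.3, 89.9, 62.0], [541.9, 83.4, 62.0]]
jar [[445.89515363   4.31151659  85.        ]]
jar [[441.88393737   1.91962134  85.        ]]
```

View pics/side_c.png

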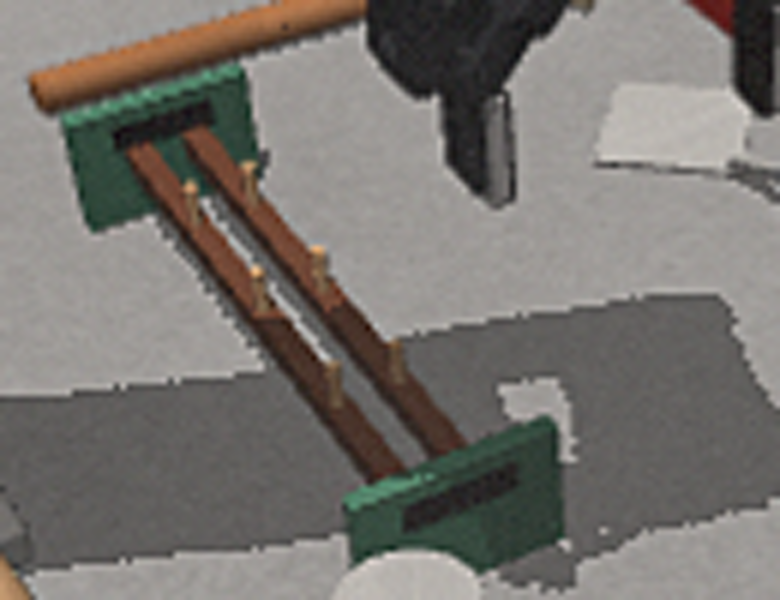

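View pics/scene_c.png

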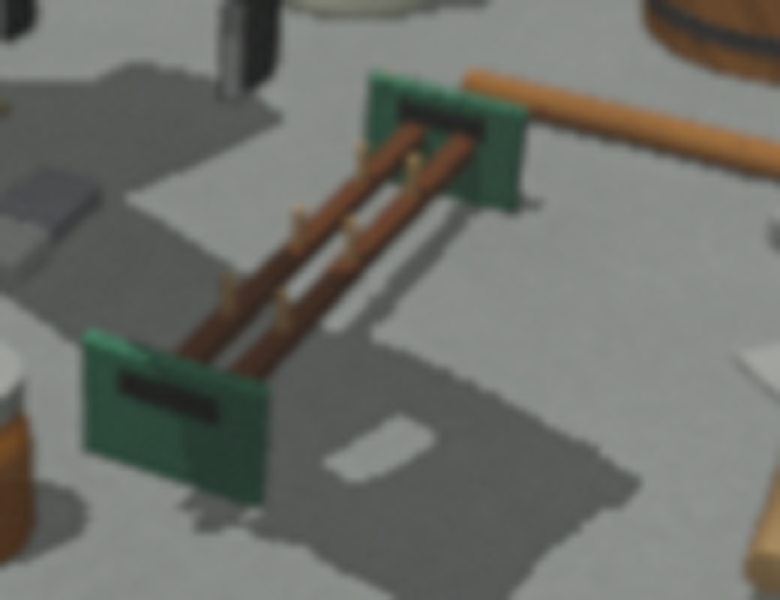

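Side crop: dowel tops at (190,186),(249,166),(257,270),(319,250),(334,365),(396,343); scene crop: (364,145),(413,158),(299,211),(349,219),(230,275),(283,291). I'll fit the rack model to these.

```bash
cat >> h.py <<'E'
def fit(M,W):
    M=np.array(M,float);W=np.array(W)[:,:2];m0,w0=M.mean(0),W.mean(0);A=(M-m0);B=(W-w0)
    th=np.arctan2((A[:,0]*B[:,1]-A[:,1]*B[:,0]).sum(),(A*B).sum())
    r=np.array([[np.cos(th),-np.sin(th)],[np.sin(th),np.cos(th)]]);t=w0-r@m0
    return t,np.degrees(th),r,W-(M@r.T+t)
E
python3 - <<'E'
from h import *
M=[(-14,74),(14,74),(-14,0),(14,0),(-14,-74),(14,-74)]
D={'side':((150,100),[(190,186),(249,166),(257,270),(319,250),(334,365),(396,343)]),
'scene':((240,110),[(364,145),(413,158),(299,211),(349,219),(230,275),(283,291)])}
for n,(o,p) in D.items():
    W=ray(calibration(n),(np.array(p)+.5)/6-.5+np.array(o),59)
    t,a,r,e=fit(M,W);print(n,np.round(t,1),round(a,2),np.round(e,1).tolist())
    print([np.round(r@[0,y]+t,1).tolist() for y in(111,37,-37,-111)])
E
```

```text
side [494.1 239.7] 1.59 [[-0.3, -0.7], [0.3, -0.1], [-0.2, 0.8], [0.1, -0.1], [0.3, 0.3], [-0.2, -0.3]]
[[491.0, 350.7], [493.1, 276.7], [495.1, 202.7], [497.2, 128.8]]
scene [489.7 244.7] 1.84 [[0.6, 1.0], [-0.2, 0.4], [1.8, -3.4], [-2.1, 1.4], [0.2, 0.6], [-0.4, -0.0]]
[[486.1, 355.6], [488.5, 281.7], [490.9, 207.7], [493.2, 133.7]]
```

Call:
carry_out:
  motion:
    - {"tx": 0.4,"ty": -0.053,"tz": -0.15}
    - {"tx": 0.4,"ty": -0.053,"tz": -0.15}
    - {"tx": 0.4,"ty": -0.053,"tz": -0.15}
    - {"tx": 0.4,"ty": -0.053,"tz": -0.15}
    - {"tx": 0.4,"ty": -0.053,"tz": -0.15}

```text
invalid input at $.motion[0]: expected keys ax, ay, az, tx, ty, tz, gripper
```

Call:
carry_out:
  motion:
    - {"tx": 0.0}
    - {"tx": 0.0}
    - {"tx": 0.0}

```text
invalid input at $.motion[0]: expected keys ax, ay, az, tx, ty, tz, gripper
```

```bash
python3 - <<'E'
from h import *
s=get_state();print(s['clock'],s['position'],np.round(s['tool_rot'],3).tolist(),np.abs(s['dq']).max())
c=calibration('wrist');print(c['fx'],c['dist'],np.round(c['cam_to_world'],3).tolist())
im=capture('wrist');np.savez('w1.npz',im=im,T=c['cam_to_world'])
cv2.imwrite('pics/w1.png',cv2.resize(im[:,:,::-1],(800,600),interpolation=cv2.INTER_CUBIC))
E
```

```text
0.3 [5.24940656e+02 1.60197675e-02 2.31127203e+02] [[-0.0, 1.0, -0.0], [1.0, 0.0, 0.0], [0.0, -0.0, -1.0]] 0.0891377581505038
267.376982675929 [-0.05174022  0.          0.          0.          0.        ] [[1.0, -0.0, 0.0, 525.166], [-0.0, -0.947, -0.322, 82.313], [0.0, 0.322, -0.947, 373.161], [0.0, 0.0, 0.0, 1.0]]
```

View pics/w1.png

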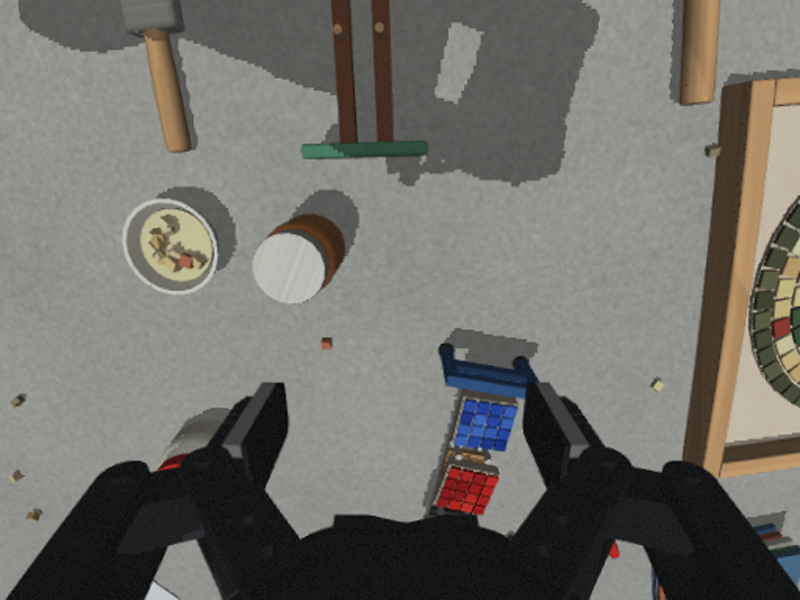

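Wrist view: green end board at (365,150), jar cap at (290,268), blue and red tablets near (487,424),(467,490). All keys are needed in rows; moving over the carrying rack.

Call:
carry_out:
  motion:
    - {"tx": 0.3,"ty": -0.05,"tz": -0.05,"ax": 0,"ay": 0,"az": 0,"gripper": 85}
    - {"tx": 0.3,"ty": -0.05,"tz": -0.05,"ax": 0,"ay": 0,"az": 0,"gripper": 85}
    - {"tx": 0.3,"ty": -0.05,"tz": -0.05,"ax": 0,"ay": 0,"az": 0,"gripper": 85}
    - {"tx": 0.3,"ty": -0.05,"tz": -0.05,"ax": 0,"ay": 0,"az": 0,"gripper": 85}
    - {"tx": 0.3,"ty": -0.05,"tz": -0.05,"ax": 0,"ay": 0,"az": 0,"gripper": 85}

```text
clock: 0.85
position: [494.2, 183.5, 262.2]
tool_rot: [[-0.005, 1.0, 0.001], [1.0, 0.005, 0.001], [0.001, 0.001, -1.0]]
ft_force: [0.3, -0.8, -1.1]
gripper_width: 0.993
gripper_force: 0.0
```

Call:
carry_out:
  motion:
    - {"tx": 0,"ty": 0,"tz": 0,"ax": 0,"ay": 0,"az": 0,"gripper": 85}
    - {"tx": 0,"ty": 0,"tz": 0,"ax": 0,"ay": 0,"az": 0,"gripper": 85}
    - {"tx": 0,"ty": 0,"tz": 0,"ax": 0,"ay": 0,"az": 0,"gripper": 85}

```text
clock: 1.15
position: [495.2, 179.0, 261.0]
tool_rot: [[0.002, 1.0, -0.0], [1.0, -0.002, -0.0], [-0.0, -0.0, -1.0]]
ft_force: [0.0, 0.9, 0.1]
gripper_width: 0.999
gripper_force: 0.0
```

```bash
cat >> h.py <<'E'
def snap(name):
    s=get_state();print(s['clock'],np.round(s['position'],1),np.round(s['tool_rot'],3).tolist(),np.abs(s['dq']).max().round(2))
    c=calibration('wrist');im=capture('wrist');np.savez(name+'.npz',im=im,**c)
    cv2.imwrite(f'pics/{name}.png',cv2.resize(im[:,:,::-1],(800,600),interpolation=cv2.INTER_CUBIC))
E
python3 -c "
from h import *
snap('w2')"
```

```text
1.15 [495.2 179.  261. ] [[0.002, 1.0, -0.0], [1.0, -0.002, -0.0], [-0.0, -0.0, -1.0]] 0.14
```

View pics/w2.png

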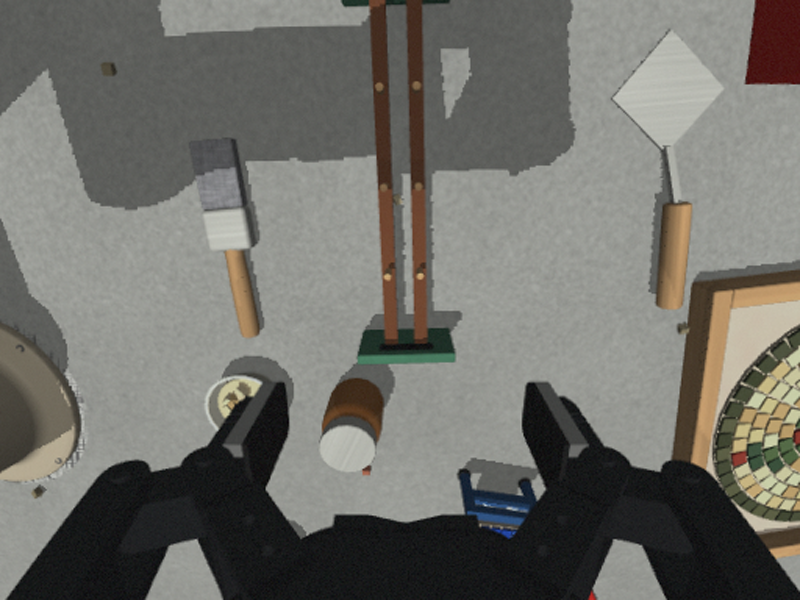

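Wrist view: dowel tops at (379,87),(416,86),(384,188),(419,187),(389,277),(421,276). Now over to the curing rack.

```bash
python3 - <<'E'
from h import *
c=dict(np.load('w2.npz'))
M=[(-14,74),(14,74),(-14,0),(14,0),(-14,-74),(14,-74)]
W=ray(c,view2px([(379,87),(416,86),(384,188),(419,187),(389,277),(421,276)]),60)
t,a,r,e=fit(M,W);print(np.round(t,1),round(a,2),np.round(e,1).tolist())
print([np.round(r@[0,y]+t,1).tolist() for y in(111,37,-37,-111)])
E
```

```text
[492.7 240.2] 2.03 [[0.1, -0.0], [-0.2, -0.4], [0.1, 0.0], [-0.0, -0.2], [0.4, 0.4], [-0.4, 0.2]]
[[488.7, 351.1], [491.4, 277.2], [494.0, 203.2], [496.6, 129.3]]
```

Call:
carry_out:
  motion:
    - {"tx": -0.8,"ty": 0.13,"tz": 0,"ax": 0,"ay": 0,"az": 0,"gripper": 85}
    - {"tx": -0.8,"ty": 0.13,"tz": 0,"ax": 0,"ay": 0,"az": 0,"gripper": 85}
    - {"tx": -0.8,"ty": 0.13,"tz": 0,"ax": 0,"ay": 0,"az": 0,"gripper": 85}
    - {"tx": -0.8,"ty": 0.13,"tz": 0,"ax": 0,"ay": 0,"az": 0,"gripper": 85}
    - {"tx": -0.8,"ty": 0.13,"tz": 0,"ax": 0,"ay": 0,"az": 0,"gripper": 85}

```text
clock: 1.7
position: [534.9, -69.5, 261.3]
tool_rot: [[0.001, 1.0, 0.0], [1.0, -0.001, 0.0], [0.0, 0.0, -1.0]]
ft_force: [0.5, 0.4, 1.0]
gripper_width: 0.998
gripper_force: 0.0
```

Call:
carry_out:
  motion:
    - {"tx": -0.4,"ty": 0.065,"tz": 0,"ax": 0,"ay": 0,"az": 0,"gripper": 85}
    - {"tx": -0.4,"ty": 0.065,"tz": 0,"ax": 0,"ay": 0,"az": 0,"gripper": 85}
    - {"tx": -0.4,"ty": 0.065,"tz": 0,"ax": 0,"ay": 0,"az": 0,"gripper": 85}
    - {"tx": -0.4,"ty": 0.065,"tz": 0,"ax": 0,"ay": 0,"az": 0,"gripper": 85}
    - {"tx": -0.4,"ty": 0.065,"tz": 0,"ax": 0,"ay": 0,"az": 0,"gripper": 85}

```text
clock: 2.2
position: [573.4, -310.1, 261.0]
tool_rot: [[0.002, 1.0, -0.0], [1.0, -0.002, 0.0], [0.0, -0.0, -1.0]]
ft_force: [0.4, 0.7, 0.1]
gripper_width: 0.996
gripper_force: 0.0
```

Call:
carry_out:
  motion:
    - {"tx": 0,"ty": 0,"tz": 0,"ax": 0,"ay": 0,"az": 0,"gripper": 85}
    - {"tx": 0,"ty": 0,"tz": 0,"ax": 0,"ay": 0,"az": 0,"gripper": 85}
    - {"tx": 0,"ty": 0,"tz": 0,"ax": 0,"ay": 0,"az": 0,"gripper": 85}

```text
clock: 2.5
position: [574.0, -306.1, 261.5]
tool_rot: [[-0.0, 1.0, 0.0], [1.0, 0.0, 0.0], [0.0, 0.0, -1.0]]
ft_force: [0.3, -0.8, 0.5]
gripper_width: 0.995
gripper_force: 0.0
```

```bash
python3 -c "
from h import *
snap('w3')"
```

```text
2.5 [ 574.  -306.1  261.5] [[-0.0, 1.0, 0.0], [1.0, 0.0, 0.0], [0.0, 0.0, -1.0]] 0.74
```

View pics/w3.png

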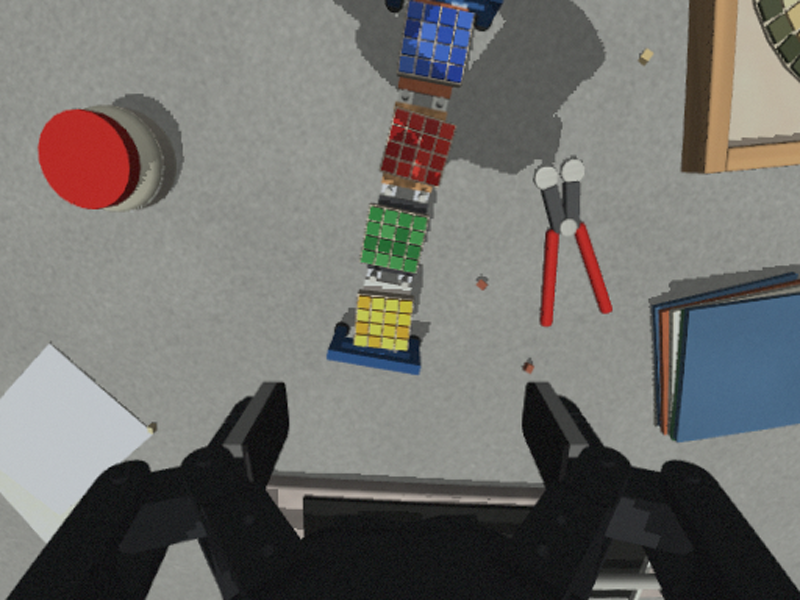

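Wrist view: tablets from top: blue (437,42), red (418,147), green (395,238), yellow (383,322). Measuring by colour.

```bash
python3 - <<'E'
from h import *
c=dict(np.load('w3.npz'));im=c['im'];roi=np.zeros(im.shape[:2],'uint8');roi[:226,225:315]=1
tablets('w',im,c,62,roi)
P=ray(c,view2px([(406,97),(439,102),(389,188),(421,195)]),60);print(np.round(P,1).tolist())
# blue corners read by eye
print(np.round(ray(c,view2px([(408,3),(475,12),(398,75),(462,83)]),62).mean(0),1))
E
```

```text
w blue ctr [ 596.1 -141.2] size 46.6 45.6 ang -9.7 area 1598 px [279.  26.]
w red ctr [ 583.6 -214.9] size 46.0 45.8 ang -15.8 area 1372 px [267.  94.]
w green ctr [ 564.2 -286.6] size 46.1 45.6 ang -12.1 area 1174 px [251. 153.]
w yellow ctr [ 554.8 -360.4] size 45.5 46.2 ang -4.6 area 660 px [246. 205.]
[[575.0, -178.4, 60.0], [599.9, -181.8, 60.0], [561.4, -245.3, 60.0], [587.1, -250.8, 60.0]]
[ 596.6 -142.5   62. ]
```

Call:
carry_out:
  motion:
    - {"tx": -0.091,"ty": -0.032,"tz": 0.25,"ax": 0,"ay": 0,"az": 0.055,"gripper": 85}
    - {"tx": -0.091,"ty": -0.032,"tz": 0.25,"ax": 0,"ay": 0,"az": 0.055,"gripper": 85}
    - {"tx": -0.091,"ty": -0.032,"tz": 0.25,"ax": 0,"ay": 0,"az": 0.055,"gripper": 85}
    - {"tx": -0.091,"ty": -0.032,"tz": 0.25,"ax": 0,"ay": 0,"az": 0.055,"gripper": 85}
    - {"tx": -0.091,"ty": -0.032,"tz": 0.25,"ax": 0,"ay": 0,"az": 0.055,"gripper": 85}

```text
clock: 3.05
position: [554.8, -360.7, 111.2]
tool_rot: [[0.086, 0.996, -0.001], [0.996, -0.086, 0.001], [0.001, -0.001, -1.0]]
ft_force: [0.8, 0.6, 0.3]
gripper_width: 0.991
gripper_force: 0.0
```

Call:
carry_out:
  motion:
    - {"tx": 0,"ty": 0,"tz": 0.05,"ax": 0,"ay": 0,"az": 0,"gripper": 85}
    - {"tx": 0,"ty": 0,"tz": 0.09,"ax": 0,"ay": 0,"az": 0,"gripper": 85}
    - {"tx": 0,"ty": 0,"tz": 0.132,"ax": 0,"ay": 0,"az": 0,"gripper": 85}
    - {"tx": 0,"ty": 0,"tz": 0.132,"ax": 0,"ay": 0,"az": 0,"gripper": 85}
    - {"tx": 0,"ty": 0,"tz": 0.132,"ax": 0,"ay": 0,"az": 0,"gripper": 85}

```text
clock: 3.55
position: [556.4, -361.5, 35.1]
tool_rot: [[0.085, 0.996, 0.003], [0.996, -0.085, -0.003], [-0.002, 0.003, -1.0]]
ft_force: [0.3, -0.1, -0.5]
gripper_width: 0.995
gripper_force: 0.0
```

```bash
cat >> h.py <<'E'
def plan(x,y,z,yaw):
    """rows relative to the present pose: world target, yaw in degrees (tool y along world x at 0)"""
    s=get_state();Rt=np.array(s['tool_rot']);d=Rt.T@(np.array([x,y,z])-s['position'])/600
    now=np.degrees(np.arctan2(-Rt[0,0],Rt[1,0]))
    print('at',np.round(s['position'],1),'yaw',round(now,1),'-> t',np.round(d,4),'az',round(-(yaw-now)/90,4))
E
python3 - <<'E'
from h import *
plan(554.8,-360.6,33,-5)
c=dict(np.load('w3.npz'))
im=capture('side')[200:384,280:470,::-1];cv2.imwrite('pics/s1.png',cv2.resize(im,None,fx=3.2,fy=3.2,interpolation=cv2.INTER_CUBIC))
E
```

```text
at [ 556.4 -361.5   35.1] yaw -4.9 -> t [ 0.0013 -0.0028  0.0035] az 0.0012
```

View pics/s1.png

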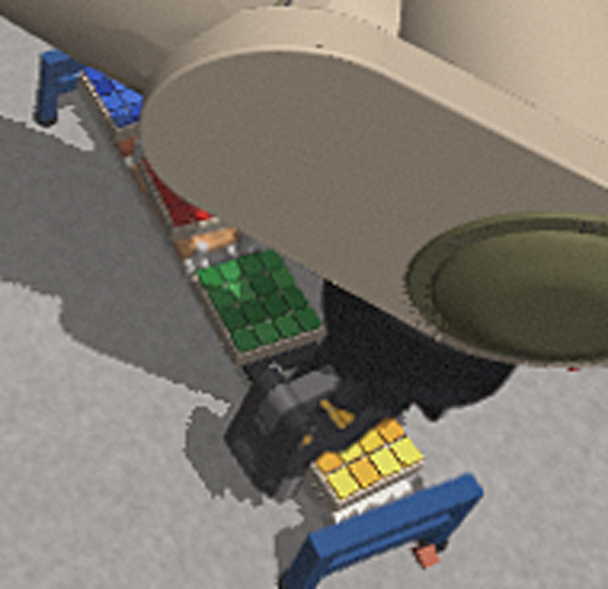

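The finger at (270,440) straddles the yellow tablet's side; nothing is touched. Closing.

Call:
carry_out:
  motion:
    - {"tx": 0,"ty": 0,"tz": 0,"ax": 0,"ay": 0,"az": 0,"gripper": 40}
    - {"tx": 0,"ty": 0,"tz": 0,"ax": 0,"ay": 0,"az": 0,"gripper": 40}
    - {"tx": 0,"ty": 0,"tz": 0,"ax": 0,"ay": 0,"az": 0,"gripper": 40}
    - {"tx": 0,"ty": 0,"tz": 0,"ax": 0,"ay": 0,"az": 0,"gripper": 40}
    - {"tx": 0,"ty": 0,"tz": 0,"ax": 0,"ay": 0,"az": 0,"gripper": 40}
  squeeze: 45

```text
clock: 4.1
position: [555.1, -361.6, 33.4]
tool_rot: [[0.087, 0.996, 0.001], [0.996, -0.087, -0.001], [-0.001, 0.001, -1.0]]
ft_force: [-2.0, 1.9, 6.4]
gripper_width: 0.576
gripper_force: 47.8
```

Call:
carry_out:
  motion:
    - {"tx": 0,"ty": 0,"tz": 0,"ax": 0,"ay": 0,"az": 0,"gripper": 40}
    - {"tx": 0,"ty": 0,"tz": 0,"ax": 0,"ay": 0,"az": 0,"gripper": 40}
    - {"tx": 0,"ty": 0,"tz": 0,"ax": 0,"ay": 0,"az": 0,"gripper": 40}

```text
clock: 4.4
position: [555.1, -361.6, 33.4]
tool_rot: [[0.086, 0.996, 0.001], [0.996, -0.086, -0.001], [-0.001, 0.001, -1.0]]
ft_force: [-3.0, 1.3, 6.9]
gripper_width: 0.577
gripper_force: 47.8
```

```bash
python3 - <<'E'
from h import *
plan(554.8,-360.6,33,-5)
E
```

```text
at [ 555.1 -361.6   33.4] yaw -5.0 -> t [ 0.0016 -0.0007  0.0006] az 0.0004
```

Call:
carry_out:
  motion:
    - {"tx": 0,"ty": 0,"tz": -0.03,"ax": 0,"ay": 0,"az": 0,"gripper": 40}
    - {"tx": 0,"ty": 0,"tz": -0.08,"ax": 0,"ay": 0,"az": 0,"gripper": 40}
    - {"tx": 0,"ty": 0,"tz": -0.14,"ax": 0,"ay": 0,"az": 0,"gripper": 40}
    - {"tx": 0,"ty": 0,"tz": -0.2,"ax": 0,"ay": 0,"az": 0,"gripper": 40}
    - {"tx": 0,"ty": 0,"tz": -0.26,"ax": 0,"ay": 0,"az": 0,"gripper": 40}

```text
clock: 4.9
position: [554.7, -361.2, 189.6]
tool_rot: [[0.086, 0.996, -0.0], [0.996, -0.086, 0.0], [0.0, -0.0, -1.0]]
ft_force: [0.1, 0.2, -0.6]
gripper_width: 0.575
gripper_force: 46.8
```

Call:
carry_out:
  motion:
    - {"tx": 0.05,"ty": -0.01,"tz": 0,"ax": 0,"ay": 0,"az": -0.01,"gripper": 40}
    - {"tx": 0.12,"ty": -0.025,"tz": 0,"ax": 0,"ay": 0,"az": -0.02,"gripper": 40}
    - {"tx": 0.2,"ty": -0.041,"tz": 0,"ax": 0,"ay": 0,"az": -0.04,"gripper": 40}
    - {"tx": 0.28,"ty": -0.058,"tz": 0,"ax": 0,"ay": 0,"az": -0.06,"gripper": 40}
    - {"tx": 0.36,"ty": -0.074,"tz": 0,"ax": 0,"ay": 0,"az": -0.078,"gripper": 40}

```text
clock: 5.4
position: [528.6, -140.5, 188.2]
tool_rot: [[-0.037, 0.999, 0.0], [0.999, 0.037, 0.0], [0.0, 0.0, -1.0]]
ft_force: [0.5, -0.2, 0.1]
gripper_width: 0.58
gripper_force: 46.9
```

```bash
python3 - <<'E'
from h import *
print(get_state()['gripper_width'],get_state()['ft_force'])
plan(496.8,128.3,110,2)
E
```

```text
0.5798531353851422 [ 0.45973476 -0.17582958  0.07387544]
at [ 528.6 -140.5  188.2] yaw 2.1 -> t [ 0.4497 -0.0365  0.1304] az 0.0013
```

Call:
carry_out:
  motion:
    - {"tx": 0.08,"ty": -0.006,"tz": 0,"ax": 0,"ay": 0,"az": 0,"gripper": 40}
    - {"tx": 0.16,"ty": -0.013,"tz": 0,"ax": 0,"ay": 0,"az": 0,"gripper": 40}
    - {"tx": 0.24,"ty": -0.02,"tz": 0,"ax": 0,"ay": 0,"az": 0,"gripper": 40}
    - {"tx": 0.32,"ty": -0.027,"tz": 0,"ax": 0,"ay": 0,"az": 0,"gripper": 40}
    - {"tx": 0.4,"ty": -0.033,"tz": 0,"ax": 0,"ay": 0,"az": 0,"gripper": 40}

```text
clock: 5.9
position: [500.2, 98.6, 188.4]
tool_rot: [[-0.036, 0.999, 0.0], [0.999, 0.036, 0.0], [0.0, 0.0, -1.0]]
ft_force: [1.2, 0.4, -0.9]
gripper_width: 0.573
gripper_force: 46.9
```

Call:
carry_out:
  motion:
    - {"tx": 0.05,"ty": -0.004,"tz": 0,"ax": 0,"ay": 0,"az": 0,"gripper": 40}
    - {"tx": 0.05,"ty": -0.004,"tz": 0.05,"ax": 0,"ay": 0,"az": 0,"gripper": 40}
    - {"tx": 0.05,"ty": -0.004,"tz": 0.1,"ax": 0,"ay": 0,"az": 0,"gripper": 40}
    - {"tx": 0.05,"ty": -0.004,"tz": 0.13,"ax": 0,"ay": 0,"az": 0,"gripper": 40}
    - {"tx": 0.05,"ty": -0.004,"tz": 0.13,"ax": 0,"ay": 0,"az": 0,"gripper": 40}

```text
clock: 6.4
position: [496.1, 126.7, 108.1]
tool_rot: [[-0.036, 0.999, -0.005], [0.999, 0.036, -0.0], [0.0, -0.005, -1.0]]
ft_force: [0.4, -0.1, -1.6]
gripper_width: 0.576
gripper_force: 46.9
```

```bash
python3 - <<'E'
from h import *
snap('w4')
plan(496.8,128.3,28.4,2)
im=capture('side')[120:240,130:290,::-1];cv2.imwrite('pics/s2.png',cv2.resize(im,None,fx=4.5,fy=4.5,interpolation=cv2.INTER_CUBIC))
E
```

```text
6.4 [496.1 126.7 108.1] [[-0.036, 0.999, -0.005], [0.999, 0.036, -0.0], [0.0, -0.005, -1.0]] 3.17
at [497.  126.7 109.8] yaw 2.1 -> t [ 2.700e-03 -1.000e-04  1.357e-01] az 0.0008
```

View pics/w4.png

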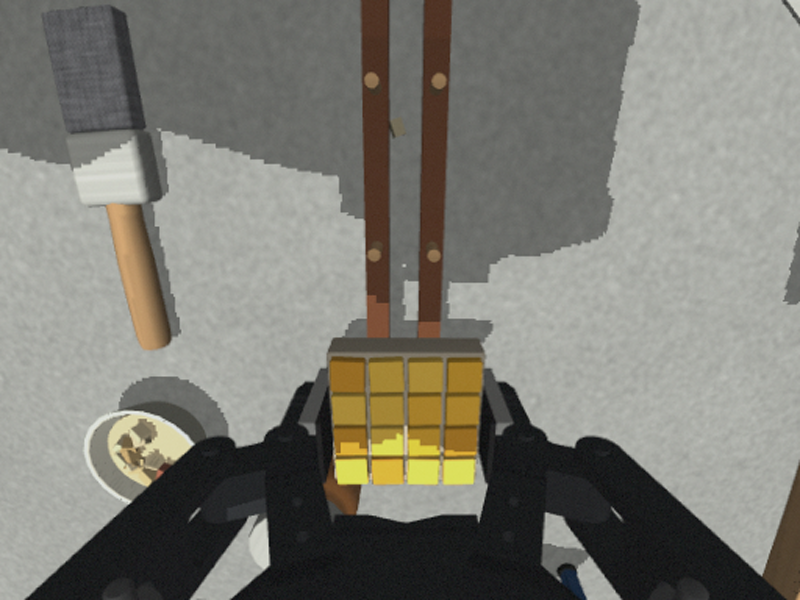

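The yellow tablet is held square between the pads, centred over the rails; dowels at (374,255),(433,255),(371,80),(438,80). Check the rack pose with these.

```bash
python3 - <<'E'
from h import *
c=dict(np.load('w4.npz'))
M=[(-14,0),(14,0),(-14,-74),(14,-74)]
W=ray(c,view2px([(371,80),(438,80),(374,255),(433,255)]),60)
t,a,r,e=fit(M,W);print(np.round(t,1),round(a,2),np.round(e,1).tolist(),r@[0,-111]+t)
k=ray(c,view2px([(331,357),(482,355),(335,484),(475,484)]),110+28.6);print(np.round(k,1).tolist(),k.mean(0))
E
```

```text
[491.7 240.7] 1.72 [[0.2, -0.1], [-0.1, -0.0], [0.3, -0.0], [-0.4, 0.2]] [495.00566695 129.72017552]
[[473.4, 152.7, 138.6], [518.1, 155.0, 138.6], [473.5, 105.2, 138.6], [520.6, 107.0, 138.6]] [496.41815279 129.95436653 138.6       ]
```

Call:
carry_out:
  motion:
    - {"tx": 0.002,"ty": 0,"tz": 0.04,"ax": 0,"ay": 0,"az": 0,"gripper": 40}
    - {"tx": 0.002,"ty": 0,"tz": 0.08,"ax": 0,"ay": 0,"az": 0,"gripper": 40}
    - {"tx": 0.002,"ty": 0,"tz": 0.11,"ax": 0,"ay": 0,"az": 0,"gripper": 40}
    - {"tx": 0.002,"ty": 0,"tz": 0.12,"ax": 0,"ay": 0,"az": 0,"gripper": 40}
    - {"tx": 0.002,"ty": 0,"tz": 0.12,"ax": 0,"ay": 0,"az": 0,"gripper": 40}

```text
clock: 7.0
position: [497.7, 127.8, 38.7]
tool_rot: [[-0.036, 0.999, 0.001], [0.999, 0.036, 0.0], [0.0, 0.001, -1.0]]
ft_force: [0.5, 0.2, -1.4]
gripper_width: 0.58
gripper_force: 46.9
```

```bash
python3 - <<'E'
from h import *
plan(496.8,128.3,27.4,2)
E
```

```text
at [497.7 127.8  38.7] yaw 2.1 -> t [ 0.0008 -0.0015  0.0188] az 0.0007
```

Call:
carry_out:
  motion:
    - {"tx": 0,"ty": -0.002,"tz": 0.006,"ax": 0,"ay": 0,"az": 0,"gripper": 40}
    - {"tx": 0,"ty": -0.002,"tz": 0.012,"ax": 0,"ay": 0,"az": 0,"gripper": 40}
    - {"tx": 0,"ty": -0.002,"tz": 0.016,"ax": 0,"ay": 0,"az": 0,"gripper": 40}
    - {"tx": 0,"ty": -0.002,"tz": 0.018,"ax": 0,"ay": 0,"az": 0,"gripper": 40}
    - {"tx": 0,"ty": -0.002,"tz": 0.018,"ax": 0,"ay": 0,"az": 0,"gripper": 40}

```text
clock: 7.5
position: [496.2, 127.8, 27.4]
tool_rot: [[-0.036, 0.999, 0.0], [0.999, 0.036, 0.0], [-0.0, 0.0, -1.0]]
ft_force: [0.1, 0.3, -1.5]
gripper_width: 0.578
gripper_force: 46.9
```

```bash
python3 - <<'E'
from h import *
plan(496.3,128.,27.4,2)
E
```

```text
at [496.2 127.8  27.4] yaw 2.1 -> t [0.0003 0.0001 0.0001] az 0.0008
```

Call:
carry_out:
  motion:
    - {"tx": 0,"ty": 0,"tz": 0.001,"ax": 0,"ay": 0,"az": 0,"gripper": 40}
    - {"tx": 0,"ty": 0,"tz": 0.002,"ax": 0,"ay": 0,"az": 0,"gripper": 40}
    - {"tx": 0,"ty": 0,"tz": 0.002,"ax": 0,"ay": 0,"az": 0,"gripper": 40}

```text
clock: 7.8
position: [496.3, 127.9, 27.3]
tool_rot: [[-0.036, 0.999, 0.001], [0.999, 0.036, -0.0], [-0.0, 0.001, -1.0]]
ft_force: [-6.0, -0.3, 14.6]
gripper_width: 0.577
gripper_force: 48.5
```

Call:
carry_out:
  motion:
    - {"tx": 0,"ty": 0,"tz": -0.001,"ax": 0,"ay": 0,"az": 0,"gripper": 40}
    - {"tx": 0,"ty": 0,"tz": -0.001,"ax": 0,"ay": 0,"az": 0,"gripper": 55}
    - {"tx": 0,"ty": 0,"tz": -0.001,"ax": 0,"ay": 0,"az": 0,"gripper": 75}
    - {"tx": 0,"ty": 0,"tz": -0.001,"ax": 0,"ay": 0,"az": 0,"gripper": 85}
    - {"tx": 0,"ty": 0,"tz": -0.001,"ax": 0,"ay": 0,"az": 0,"gripper": 85}

```text
clock: 8.3
position: [496.1, 127.8, 26.6]
tool_rot: [[-0.036, 0.999, -0.0], [0.999, 0.036, -0.0], [0.0, -0.0, -1.0]]
ft_force: [0.4, 0.6, -0.6]
gripper_width: 0.996
gripper_force: 0.0
```

Call:
carry_out:
  motion:
    - {"tx": 0,"ty": 0,"tz": 0,"ax": 0,"ay": 0,"az": 0,"gripper": 85}
    - {"tx": 0,"ty": 0,"tz": -0.05,"ax": 0,"ay": 0,"az": 0,"gripper": 85}
    - {"tx": 0,"ty": 0,"tz": -0.13,"ax": 0,"ay": 0,"az": 0,"gripper": 85}
    - {"tx": 0,"ty": 0,"tz": -0.21,"ax": 0,"ay": 0,"az": 0,"gripper": 85}
    - {"tx": 0,"ty": 0,"tz": -0.27,"ax": 0,"ay": 0,"az": 0,"gripper": 85}

```text
clock: 8.8
position: [496.4, 127.9, 191.7]
tool_rot: [[-0.036, 0.999, 0.003], [0.999, 0.036, 0.0], [-0.0, 0.003, -1.0]]
ft_force: [0.5, -0.7, -0.3]
gripper_width: 0.995
gripper_force: 0.0
```

```bash
python3 - <<'E'
from h import *
snap('w5')
c=dict(np.load('w5.npz'));tablets('w',c['im'],c,56)
plan(564.4,-287,190,-12)
E
```

```text
8.8 [496.4 127.9 191.7] [[-0.036, 0.999, 0.003], [0.999, 0.036, 0.0], [-0.0, 0.003, -1.0]] 47.82
w blue ctr [586.7 -82.4] size 8.7 39.8 ang -11.3 area 129 px [319. 332.]
w red ctr [840.6 -32.3] size 13.1 14.9 ang 21.6 area 79 px [504. 302.]
w green ctr [530.5 113.9] size 0.0 0.0 ang 0.0 area 1 px [289. 195.]
w yellow ctr [497.  128.8] size 45.1 46.2 ang 2.0 area 1022 px [261. 176.]
at [498.5 128.  196.8] yaw 2.1 -> t [-0.6953  0.0845  0.0124] az 0.1565
```

View pics/w5.png

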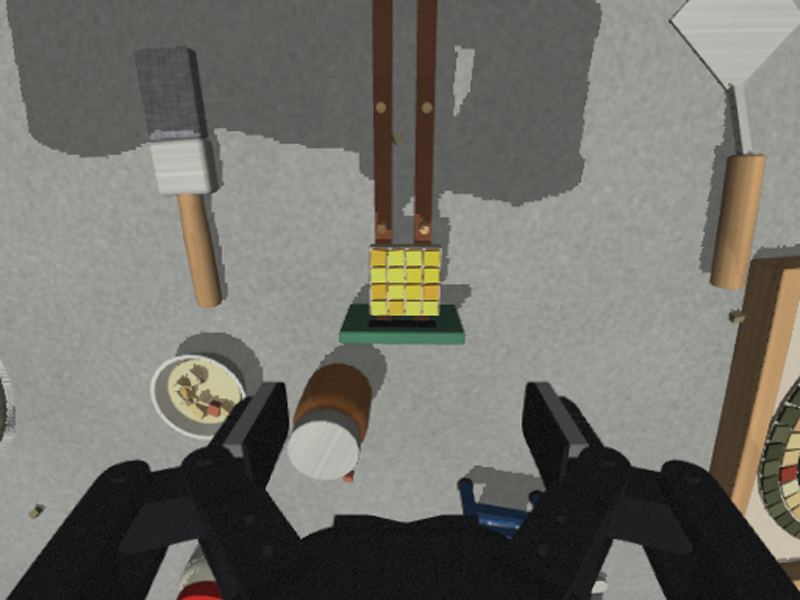

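Yellow sits square in the right bay (measured (497,129), 2.0°), jar undisturbed. Next green.

Call:
carry_out:
  motion:
    - {"tx": -0.08,"ty": 0.01,"tz": 0,"ax": 0,"ay": 0,"az": 0,"gripper": 85}
    - {"tx": -0.16,"ty": 0.02,"tz": 0,"ax": 0,"ay": 0,"az": 0,"gripper": 85}
    - {"tx": -0.24,"ty": 0.03,"tz": 0,"ax": 0,"ay": 0,"az": 0,"gripper": 85}
    - {"tx": -0.32,"ty": 0.04,"tz": 0,"ax": 0,"ay": 0,"az": 0,"gripper": 85}
    - {"tx": -0.4,"ty": 0.05,"tz": 0,"ax": 0,"ay": 0,"az": 0,"gripper": 85}

```text
clock: 9.35
position: [534.7, -112.9, 188.5]
tool_rot: [[-0.036, 0.999, -0.0], [0.999, 0.036, 0.0], [0.0, -0.0, -1.0]]
ft_force: [1.0, -1.1, -0.1]
gripper_width: 0.995
gripper_force: 0.0
```

Call:
carry_out:
  motion:
    - {"tx": -0.08,"ty": 0.01,"tz": 0,"ax": 0,"ay": 0,"az": 0.05,"gripper": 85}
    - {"tx": -0.16,"ty": 0.02,"tz": 0,"ax": 0,"ay": 0,"az": 0.1,"gripper": 85}
    - {"tx": -0.24,"ty": 0.03,"tz": 0,"ax": 0,"ay": 0,"az": 0.156,"gripper": 85}
    - {"tx": -0.295,"ty": 0.037,"tz": 0.03,"ax": 0,"ay": 0,"az": 0.156,"gripper": 85}
    - {"tx": -0.295,"ty": 0.037,"tz": 0.1,"ax": 0,"ay": 0,"az": 0.156,"gripper": 85}

```text
clock: 9.85
position: [564.4, -292.2, 130.0]
tool_rot: [[0.211, 0.977, 0.005], [0.977, -0.211, -0.005], [-0.004, 0.006, -1.0]]
ft_force: [2.2, 1.0, -0.7]
gripper_width: 0.999
gripper_force: 0.0
```

Call:
carry_out:
  motion:
    - {"tx": 0,"ty": 0,"tz": 0,"ax": 0,"ay": 0,"az": 0,"gripper": 85}
    - {"tx": 0,"ty": 0,"tz": 0,"ax": 0,"ay": 0,"az": 0,"gripper": 85}

```text
clock: 10.05
position: [563.4, -286.5, 129.1]
tool_rot: [[0.207, 0.978, -0.001], [0.978, -0.207, 0.001], [0.001, -0.001, -1.0]]
ft_force: [-0.1, -0.0, 0.4]
gripper_width: 0.995
gripper_force: 0.0
```

```bash
python3 - <<'E'
from h import *
plan(564.4,-287.2,33.4,-12)
E
```

```text
at [ 563.4 -286.5  129.1] yaw -11.9 -> t [-0.0008  0.002   0.1594] az 0.0006
```

Call:
carry_out:
  motion:
    - {"tx": -0.001,"ty": 0.002,"tz": 0.05,"ax": 0,"ay": 0,"az": 0,"gripper": 85}
    - {"tx": -0.001,"ty": 0.002,"tz": 0.1,"ax": 0,"ay": 0,"az": 0,"gripper": 85}
    - {"tx": -0.001,"ty": 0.002,"tz": 0.14,"ax": 0,"ay": 0,"az": 0,"gripper": 85}
    - {"tx": -0.001,"ty": 0.002,"tz": 0.159,"ax": 0,"ay": 0,"az": 0,"gripper": 85}
    - {"tx": -0.001,"ty": 0.002,"tz": 0.159,"ax": 0,"ay": 0,"az": 0,"gripper": 85}

```text
clock: 10.55
position: [564.8, -287.4, 33.9]
tool_rot: [[0.207, 0.978, 0.0], [0.978, -0.207, -0.0], [-0.0, 0.0, -1.0]]
ft_force: [-0.7, 0.7, -0.2]
gripper_width: 0.997
gripper_force: 0.0
```

Call:
carry_out:
  motion:
    - {"tx": 0,"ty": 0,"tz": 0,"ax": 0,"ay": 0,"az": 0,"gripper": 40}
    - {"tx": 0,"ty": 0,"tz": 0,"ax": 0,"ay": 0,"az": 0,"gripper": 40}
    - {"tx": 0,"ty": 0,"tz": 0,"ax": 0,"ay": 0,"az": 0,"gripper": 40}
    - {"tx": 0,"ty": 0,"tz": 0,"ax": 0,"ay": 0,"az": 0,"gripper": 40}
    - {"tx": 0,"ty": 0,"tz": 0,"ax": 0,"ay": 0,"az": 0,"gripper": 40}
  squeeze: 45

```text
clock: 11.05
position: [565.2, -288.3, 35.1]
tool_rot: [[0.207, 0.978, 0.002], [0.978, -0.207, -0.002], [-0.001, 0.003, -1.0]]
ft_force: [-0.5, -0.1, 6.5]
gripper_width: 0.574
gripper_force: 48.1
```

Call:
carry_out:
  motion:
    - {"tx": 0,"ty": 0,"tz": 0,"ax": 0,"ay": 0,"az": 0,"gripper": 40}
    - {"tx": 0,"ty": 0,"tz": 0,"ax": 0,"ay": 0,"az": 0,"gripper": 40}

```text
clock: 11.25
position: [565.1, -288.3, 35.1]
tool_rot: [[0.207, 0.978, 0.002], [0.978, -0.207, -0.002], [-0.001, 0.003, -1.0]]
ft_force: [-0.4, 1.5, 7.2]
gripper_width: 0.576
gripper_force: 48.1
```

```bash
python3 - <<'E'
from h import *
plan(564.4,-287.2,190,-12)
E
```

```text
at [ 565.1 -288.3   35.1] yaw -12.0 -> t [ 0.0012 -0.0009 -0.2582] az 0.0004
```

Call:
carry_out:
  motion:
    - {"tx": 0,"ty": 0,"tz": -0.03,"ax": 0,"ay": 0,"az": 0,"gripper": 40}
    - {"tx": 0,"ty": 0,"tz": -0.08,"ax": 0,"ay": 0,"az": 0,"gripper": 40}
    - {"tx": 0,"ty": 0,"tz": -0.14,"ax": 0,"ay": 0,"az": 0,"gripper": 40}
    - {"tx": 0,"ty": 0,"tz": -0.2,"ax": 0,"ay": 0,"az": 0,"gripper": 40}
    - {"tx": 0,"ty": 0,"tz": -0.26,"ax": 0,"ay": 0,"az": 0,"gripper": 40}

```text
clock: 11.75
position: [564.2, -287.7, 191.2]
tool_rot: [[0.207, 0.978, 0.0], [0.978, -0.207, -0.0], [-0.0, 0.0, -1.0]]
ft_force: [-0.1, -0.3, -1.5]
gripper_width: 0.579
gripper_force: 47.1
```

Call:
carry_out:
  motion:
    - {"tx": 0.05,"ty": -0.018,"tz": 0,"ax": 0,"ay": 0,"az": -0.03,"gripper": 40}
    - {"tx": 0.12,"ty": -0.044,"tz": 0,"ax": 0,"ay": 0,"az": -0.06,"gripper": 40}
    - {"tx": 0.195,"ty": -0.071,"tz": 0,"ax": 0,"ay": 0,"az": -0.1,"gripper": 40}
    - {"tx": 0.27,"ty": -0.099,"tz": 0,"ax": 0,"ay": 0,"az": -0.13,"gripper": 40}
    - {"tx": 0.345,"ty": -0.126,"tz": 0,"ax": 0,"ay": 0,"az": -0.155,"gripper": 40}

```text
clock: 12.25
position: [532.7, -67.9, 189.8]
tool_rot: [[-0.036, 0.999, 0.001], [0.999, 0.036, -0.0], [-0.0, 0.001, -1.0]]
ft_force: [1.6, 1.6, -0.8]
gripper_width: 0.576
gripper_force: 47.1
```

```bash
python3 - <<'E'
from h import *
print(get_state()['gripper_width'])
plan(494.2,203,110,2)
E
```

```text
0.5759248923662357
at [532.7 -67.9 189.8] yaw 2.1 -> t [ 0.4536 -0.048   0.1329] az 0.0007
```

Call:
carry_out:
  motion:
    - {"tx": 0.08,"ty": -0.009,"tz": 0,"ax": 0,"ay": 0,"az": 0,"gripper": 40}
    - {"tx": 0.16,"ty": -0.017,"tz": 0,"ax": 0,"ay": 0,"az": 0,"gripper": 40}
    - {"tx": 0.24,"ty": -0.026,"tz": 0,"ax": 0,"ay": 0,"az": 0,"gripper": 40}
    - {"tx": 0.32,"ty": -0.034,"tz": 0,"ax": 0,"ay": 0,"az": 0,"gripper": 40}
    - {"tx": 0.4,"ty": -0.043,"tz": 0,"ax": 0,"ay": 0,"az": 0,"gripper": 40}

```text
clock: 12.75
position: [498.7, 171.2, 189.9]
tool_rot: [[-0.034, 0.999, 0.001], [0.999, 0.034, 0.0], [0.0, 0.001, -1.0]]
ft_force: [0.0, 1.2, -1.8]
gripper_width: 0.578
gripper_force: 47.1
```

Call:
carry_out:
  motion:
    - {"tx": 0.053,"ty": -0.005,"tz": 0,"ax": 0,"ay": 0,"az": 0,"gripper": 40}
    - {"tx": 0.053,"ty": -0.005,"tz": 0.05,"ax": 0,"ay": 0,"az": 0,"gripper": 40}
    - {"tx": 0.053,"ty": -0.005,"tz": 0.11,"ax": 0,"ay": 0,"az": 0,"gripper": 40}
    - {"tx": 0.053,"ty": -0.005,"tz": 0.17,"ax": 0,"ay": 0,"az": 0,"gripper": 40}
    - {"tx": 0.053,"ty": -0.005,"tz": 0.2,"ax": 0,"ay": 0,"az": 0,"gripper": 40}

```text
clock: 13.25
position: [493.9, 200.8, 66.9]
tool_rot: [[-0.035, 0.999, -0.003], [0.999, 0.035, -0.001], [-0.0, -0.003, -1.0]]
ft_force: [-0.4, -0.0, 0.2]
gripper_width: 0.575
gripper_force: 47.1
```

Call:
carry_out:
  motion:
    - {"tx": 0,"ty": 0,"tz": 0,"ax": 0,"ay": 0,"az": 0,"gripper": 40}
    - {"tx": 0,"ty": 0,"tz": 0,"ax": 0,"ay": 0,"az": 0,"gripper": 40}

```text
clock: 13.45
position: [495.7, 201.0, 70.3]
tool_rot: [[-0.035, 0.999, 0.001], [0.999, 0.035, 0.0], [0.0, 0.001, -1.0]]
ft_force: [1.6, -0.2, 0.2]
gripper_width: 0.578
gripper_force: 47.1
```

```bash
python3 - <<'E'
from h import *
plan(494.2,203,28.4,2)
E
```

```text
at [495.7 201.   70.3] yaw 2.0 -> t [ 0.0033 -0.0025  0.0698] az -0.0003
```

Call:
carry_out:
  motion:
    - {"tx": 0.003,"ty": -0.002,"tz": 0.01,"ax": 0,"ay": 0,"az": 0,"gripper": 40}
    - {"tx": 0.003,"ty": -0.002,"tz": 0.03,"ax": 0,"ay": 0,"az": 0,"gripper": 40}
    - {"tx": 0.003,"ty": -0.002,"tz": 0.05,"ax": 0,"ay": 0,"az": 0,"gripper": 40}
    - {"tx": 0.003,"ty": -0.002,"tz": 0.065,"ax": 0,"ay": 0,"az": 0,"gripper": 40}
    - {"tx": 0.003,"ty": -0.002,"tz": 0.067,"ax": 0,"ay": 0,"az": 0,"gripper": 40}

```text
clock: 13.95
position: [493.6, 202.7, 28.7]
tool_rot: [[-0.035, 0.999, -0.001], [0.999, 0.035, -0.0], [-0.0, -0.001, -1.0]]
ft_force: [-7.2, -1.6, 15.8]
gripper_width: 0.576
gripper_force: 49.7
```

Call:
carry_out:
  motion:
    - {"tx": 0,"ty": 0,"tz": 0.001,"ax": 0,"ay": 0,"az": 0,"gripper": 40}
    - {"tx": 0,"ty": 0,"tz": 0.002,"ax": 0,"ay": 0,"az": 0,"gripper": 40}
    - {"tx": 0,"ty": 0,"tz": 0.002,"ax": 0,"ay": 0,"az": 0,"gripper": 40}

```text
clock: 14.25
position: [493.6, 202.7, 28.7]
tool_rot: [[-0.035, 0.999, -0.001], [0.999, 0.035, -0.0], [-0.0, -0.001, -1.0]]
ft_force: [-9.3, -3.3, 16.7]
gripper_width: 0.576
gripper_force: 49.7
```

Contact on the rails. Release, lift, check, go on.

Call:
carry_out:
  motion:
    - {"tx": 0,"ty": 0,"tz": -0.002,"ax": 0,"ay": 0,"az": 0,"gripper": 40}
    - {"tx": 0,"ty": 0,"tz": -0.002,"ax": 0,"ay": 0,"az": 0,"gripper": 55}
    - {"tx": 0,"ty": 0,"tz": -0.002,"ax": 0,"ay": 0,"az": 0,"gripper": 75}
    - {"tx": 0,"ty": 0,"tz": -0.002,"ax": 0,"ay": 0,"az": 0,"gripper": 85}
    - {"tx": 0,"ty": 0,"tz": -0.002,"ax": 0,"ay": 0,"az": 0,"gripper": 85}

```text
clock: 14.75
position: [493.9, 202.7, 28.9]
tool_rot: [[-0.034, 0.999, -0.0], [0.999, 0.034, -0.0], [-0.0, -0.0, -1.0]]
ft_force: [-0.6, -1.1, -0.7]
gripper_width: 0.993
gripper_force: 0.0
```

Call:
carry_out:
  motion:
    - {"tx": 0,"ty": 0,"tz": 0,"ax": 0,"ay": 0,"az": 0,"gripper": 85}
    - {"tx": 0,"ty": 0,"tz": -0.05,"ax": 0,"ay": 0,"az": 0,"gripper": 85}
    - {"tx": 0,"ty": 0,"tz": -0.13,"ax": 0,"ay": 0,"az": 0,"gripper": 85}
    - {"tx": 0,"ty": 0,"tz": -0.21,"ax": 0,"ay": 0,"az": 0,"gripper": 85}
    - {"tx": 0,"ty": 0,"tz": -0.27,"ax": 0,"ay": 0,"az": 0,"gripper": 85}

```text
clock: 15.25
position: [494.2, 202.8, 194.1]
tool_rot: [[-0.035, 0.999, 0.003], [0.999, 0.035, 0.0], [0.0, 0.003, -1.0]]
ft_force: [-0.0, -0.6, -0.1]
gripper_width: 0.992
gripper_force: 0.0
```

```bash
python3 - <<'E'
from h import *
snap('w6')
c=dict(np.load('w6.npz'));tablets('w',c['im'],c,56)
plan(583.6,-215.5,190,-15.8)
E
```

```text
15.25 [494.2 202.8 194.1] [[-0.035, 0.999, 0.003], [0.999, 0.035, 0.0], [0.0, 0.003, -1.0]] 46.68
w blue none
w red ctr [840.5 -24.2] size 14.2 14.9 ang 18.6 area 68 px [489. 337.]
w green ctr [494.3 204.2] size 45.5 46.5 ang 1.9 area 1627 px [258. 179.]
w yellow ctr [496.6 128.8] size 46.1 45.4 ang 1.8 area 1151 px [258. 239.]
at [496.2 203.2 199.4] yaw 2.0 -> t [-0.7026  0.1211  0.016 ] az 0.1977
```

Call:
carry_out:
  motion:
    - {"tx": -0.08,"ty": 0.014,"tz": 0,"ax": 0,"ay": 0,"az": 0,"gripper": 85}
    - {"tx": -0.16,"ty": 0.028,"tz": 0,"ax": 0,"ay": 0,"az": 0,"gripper": 85}
    - {"tx": -0.24,"ty": 0.043,"tz": 0,"ax": 0,"ay": 0,"az": 0,"gripper": 85}
    - {"tx": -0.32,"ty": 0.057,"tz": 0,"ax": 0,"ay": 0,"az": 0,"gripper": 85}
    - {"tx": -0.4,"ty": 0.071,"tz": 0,"ax": 0,"ay": 0,"az": 0,"gripper": 85}

```text
clock: 15.8
position: [544.8, -37.6, 190.9]
tool_rot: [[-0.035, 0.999, -0.0], [0.999, 0.035, 0.0], [0.0, -0.0, -1.0]]
ft_force: [1.8, 0.9, 0.2]
gripper_width: 0.991
gripper_force: 0.0
```

Call:
carry_out:
  motion:
    - {"tx": -0.08,"ty": 0.014,"tz": 0,"ax": 0,"ay": 0,"az": 0.06,"gripper": 85}
    - {"tx": -0.16,"ty": 0.028,"tz": 0,"ax": 0,"ay": 0,"az": 0.12,"gripper": 85}
    - {"tx": -0.24,"ty": 0.043,"tz": 0,"ax": 0,"ay": 0,"az": 0.198,"gripper": 85}
    - {"tx": -0.302,"ty": 0.054,"tz": 0.03,"ax": 0,"ay": 0,"az": 0.198,"gripper": 85}
    - {"tx": -0.302,"ty": 0.054,"tz": 0.1,"ax": 0,"ay": 0,"az": 0.198,"gripper": 85}

```text
clock: 16.3
position: [584.9, -221.1, 132.5]
tool_rot: [[0.277, 0.961, 0.006], [0.961, -0.277, -0.005], [-0.003, 0.007, -1.0]]
ft_force: [1.0, 0.7, -0.8]
gripper_width: 0.997
gripper_force: 0.0
```

Call:
carry_out:
  motion:
    - {"tx": 0,"ty": 0,"tz": 0,"ax": 0,"ay": 0,"az": 0,"gripper": 85}
    - {"tx": 0,"ty": 0,"tz": 0,"ax": 0,"ay": 0,"az": 0,"gripper": 85}
    - {"tx": 0,"ty": 0,"tz": 0,"ax": 0,"ay": 0,"az": 0,"gripper": 85}

```text
clock: 16.6
position: [584.3, -215.3, 133.4]
tool_rot: [[0.272, 0.962, 0.003], [0.962, -0.272, -0.002], [-0.001, 0.003, -1.0]]
ft_force: [-0.1, 0.3, -0.0]
gripper_width: 0.994
gripper_force: 0.0
```

```bash
python3 - <<'E'
from h import *
plan(583.8,-215.5,33.4,-15.8)
E
```

```text
at [ 584.3 -215.3  133.4] yaw -15.8 -> t [-0.0005 -0.0013  0.1667] az 0.0003
```

Call:
carry_out:
  motion:
    - {"tx": 0,"ty": 0,"tz": 0.05,"ax": 0,"ay": 0,"az": 0,"gripper": 85}
    - {"tx": 0,"ty": 0,"tz": 0.1,"ax": 0,"ay": 0,"az": 0,"gripper": 85}
    - {"tx": 0,"ty": 0,"tz": 0.14,"ax": 0,"ay": 0,"az": 0,"gripper": 85}
    - {"tx": 0,"ty": 0,"tz": 0.163,"ax": 0,"ay": 0,"az": 0,"gripper": 85}
    - {"tx": 0,"ty": 0,"tz": 0.163,"ax": 0,"ay": 0,"az": 0,"gripper": 85}

```text
clock: 17.1
position: [583.4, -215.1, 33.1]
tool_rot: [[0.272, 0.962, -0.001], [0.962, -0.272, 0.001], [0.0, -0.001, -1.0]]
ft_force: [0.1, -0.8, -0.7]
gripper_width: 0.994
gripper_force: 0.0
```

Call:
carry_out:
  motion:
    - {"tx": 0,"ty": 0,"tz": 0,"ax": 0,"ay": 0,"az": 0,"gripper": 40}
    - {"tx": 0,"ty": 0,"tz": 0,"ax": 0,"ay": 0,"az": 0,"gripper": 40}
    - {"tx": 0,"ty": 0,"tz": 0,"ax": 0,"ay": 0,"az": 0,"gripper": 40}
    - {"tx": 0,"ty": 0,"tz": 0,"ax": 0,"ay": 0,"az": 0,"gripper": 40}
    - {"tx": 0,"ty": 0,"tz": 0,"ax": 0,"ay": 0,"az": 0,"gripper": 40}
  squeeze: 45

```text
clock: 17.6
position: [583.6, -215.9, 35.0]
tool_rot: [[0.272, 0.962, 0.001], [0.962, -0.272, -0.001], [-0.001, 0.001, -1.0]]
ft_force: [-5.6, 0.3, 8.1]
gripper_width: 0.58
gripper_force: 46.7
```

Call:
carry_out:
  motion:
    - {"tx": 0,"ty": 0,"tz": 0,"ax": 0,"ay": 0,"az": 0,"gripper": 40}
    - {"tx": 0,"ty": 0,"tz": 0,"ax": 0,"ay": 0,"az": 0,"gripper": 40}

```text
clock: 17.8
position: [583.6, -215.9, 35.0]
tool_rot: [[0.272, 0.962, 0.001], [0.962, -0.272, -0.001], [-0.001, 0.001, -1.0]]
ft_force: [-5.0, 1.0, 7.2]
gripper_width: 0.578
gripper_force: 46.7
```

Call:
carry_out:
  motion:
    - {"tx": 0,"ty": 0,"tz": -0.03,"ax": 0,"ay": 0,"az": 0,"gripper": 40}
    - {"tx": 0,"ty": 0,"tz": -0.08,"ax": 0,"ay": 0,"az": 0,"gripper": 40}
    - {"tx": 0,"ty": 0,"tz": -0.14,"ax": 0,"ay": 0,"az": 0,"gripper": 40}
    - {"tx": 0,"ty": 0,"tz": -0.2,"ax": 0,"ay": 0,"az": 0,"gripper": 40}
    - {"tx": 0,"ty": 0,"tz": -0.26,"ax": 0,"ay": 0,"az": 0,"gripper": 40}

```text
clock: 18.3
position: [583.3, -215.6, 191.6]
tool_rot: [[0.273, 0.962, 0.001], [0.962, -0.273, -0.001], [-0.0, 0.001, -1.0]]
ft_force: [-0.7, -0.1, -0.6]
gripper_width: 0.579
gripper_force: 47.4
```

Call:
carry_out:
  motion:
    - {"tx": 0.05,"ty": -0.025,"tz": 0,"ax": 0,"ay": 0,"az": -0.03,"gripper": 40}
    - {"tx": 0.12,"ty": -0.06,"tz": 0,"ax": 0,"ay": 0,"az": -0.07,"gripper": 40}
    - {"tx": 0.19,"ty": -0.094,"tz": 0,"ax": 0,"ay": 0,"az": -0.12,"gripper": 40}
    - {"tx": 0.26,"ty": -0.129,"tz": 0,"ax": 0,"ay": 0,"az": -0.16,"gripper": 40}
    - {"tx": 0.33,"ty": -0.164,"tz": 0,"ax": 0,"ay": 0,"az": -0.198,"gripper": 40}

```text
clock: 18.8
position: [542.3, 3.4, 190.1]
tool_rot: [[-0.037, 0.999, 0.001], [0.999, 0.037, -0.0], [-0.0, 0.001, -1.0]]
ft_force: [0.6, 0.3, -1.0]
gripper_width: 0.576
gripper_force: 47.4
```

```bash
python3 - <<'E'
from h import *
print(get_state()['gripper_width'])
plan(491.6,277,110,2)
E
```

```text
0.5761305741210593
at [542.3   3.4 190.1] yaw 2.1 -> t [ 0.4589 -0.0678  0.1334] az 0.0012
```

Call:
carry_out:
  motion:
    - {"tx": 0.08,"ty": -0.012,"tz": 0,"ax": 0,"ay": 0,"az": 0,"gripper": 40}
    - {"tx": 0.16,"ty": -0.024,"tz": 0,"ax": 0,"ay": 0,"az": 0,"gripper": 40}
    - {"tx": 0.24,"ty": -0.035,"tz": 0,"ax": 0,"ay": 0,"az": 0,"gripper": 40}
    - {"tx": 0.32,"ty": -0.047,"tz": 0,"ax": 0,"ay": 0,"az": 0,"gripper": 40}
    - {"tx": 0.4,"ty": -0.059,"tz": 0,"ax": 0,"ay": 0,"az": 0,"gripper": 40}

```text
clock: 19.3
position: [498.6, 242.3, 190.2]
tool_rot: [[-0.034, 0.999, 0.001], [0.999, 0.034, 0.0], [0.0, 0.001, -1.0]]
ft_force: [0.6, 0.5, -1.0]
gripper_width: 0.575
gripper_force: 47.4
```

Call:
carry_out:
  motion:
    - {"tx": 0.06,"ty": -0.009,"tz": 0,"ax": 0,"ay": 0,"az": 0,"gripper": 40}
    - {"tx": 0.06,"ty": -0.009,"tz": 0.05,"ax": 0,"ay": 0,"az": 0,"gripper": 40}
    - {"tx": 0.06,"ty": -0.009,"tz": 0.11,"ax": 0,"ay": 0,"az": 0,"gripper": 40}
    - {"tx": 0.06,"ty": -0.009,"tz": 0.17,"ax": 0,"ay": 0,"az": 0,"gripper": 40}
    - {"tx": 0.06,"ty": -0.009,"tz": 0.2,"ax": 0,"ay": 0,"az": 0,"gripper": 40}

```text
clock: 19.8
position: [491.4, 275.9, 67.1]
tool_rot: [[-0.035, 0.999, -0.003], [0.999, 0.035, -0.001], [-0.001, -0.003, -1.0]]
ft_force: [-0.4, -0.1, -0.5]
gripper_width: 0.577
gripper_force: 47.4
```

Call:
carry_out:
  motion:
    - {"tx": 0,"ty": 0,"tz": 0,"ax": 0,"ay": 0,"az": 0,"gripper": 40}
    - {"tx": 0,"ty": 0,"tz": 0,"ax": 0,"ay": 0,"az": 0,"gripper": 40}
    - {"tx": 0,"ty": 0,"tz": 0,"ax": 0,"ay": 0,"az": 0,"gripper": 40}

```text
clock: 20.1
position: [493.4, 276.4, 71.1]
tool_rot: [[-0.035, 0.999, 0.003], [0.999, 0.035, 0.001], [0.001, 0.003, -1.0]]
ft_force: [-0.3, 0.0, -1.4]
gripper_width: 0.573
gripper_force: 47.4
```

```bash
python3 - <<'E'
from h import *
plan(491.6,277,28.4,2)
E
```

```text
at [493.4 276.4  71.1] yaw 2.0 -> t [ 0.001  -0.0032  0.0711] az -0.0002
```

Call:
carry_out:
  motion:
    - {"tx": 0.001,"ty": -0.001,"tz": 0.01,"ax": 0,"ay": 0,"az": 0,"gripper": 40}
    - {"tx": 0.001,"ty": -0.001,"tz": 0.03,"ax": 0,"ay": 0,"az": 0,"gripper": 40}
    - {"tx": 0.001,"ty": -0.001,"tz": 0.05,"ax": 0,"ay": 0,"az": 0,"gripper": 40}
    - {"tx": 0.001,"ty": -0.001,"tz": 0.063,"ax": 0,"ay": 0,"az": 0,"gripper": 40}
    - {"tx": 0.001,"ty": -0.001,"tz": 0.066,"ax": 0,"ay": 0,"az": 0,"gripper": 40}

```text
clock: 20.6
position: [491.4, 276.5, 29.0]
tool_rot: [[-0.035, 0.999, -0.002], [0.999, 0.035, -0.001], [-0.001, -0.002, -1.0]]
ft_force: [-8.0, -2.9, 16.0]
gripper_width: 0.573
gripper_force: 49.5
```

Call:
carry_out:
  motion:
    - {"tx": 0,"ty": 0,"tz": 0,"ax": 0,"ay": 0,"az": 0,"gripper": 40}

```text
clock: 20.7
position: [491.7, 276.6, 29.2]
tool_rot: [[-0.035, 0.999, -0.001], [0.999, 0.035, -0.0], [-0.0, -0.001, -1.0]]
ft_force: [0.7, 0.9, -1.0]
gripper_width: 0.579
gripper_force: 47.4
```

Call:
carry_out:
  motion:
    - {"tx": 0,"ty": 0,"tz": 0.001,"ax": 0,"ay": 0,"az": 0,"gripper": 40}
    - {"tx": 0,"ty": 0,"tz": 0.001,"ax": 0,"ay": 0,"az": 0,"gripper": 40}

```text
clock: 20.9
position: [491.9, 276.7, 29.0]
tool_rot: [[-0.035, 0.999, -0.0], [0.999, 0.035, -0.0], [-0.0, -0.0, -1.0]]
ft_force: [-1.4, -0.7, 1.8]
gripper_width: 0.574
gripper_force: 47.5
```

Touching lightly. Release.

Call:
carry_out:
  motion:
    - {"tx": 0,"ty": 0,"tz": 0,"ax": 0,"ay": 0,"az": 0,"gripper": 50}
    - {"tx": 0,"ty": 0,"tz": 0,"ax": 0,"ay": 0,"az": 0,"gripper": 60}
    - {"tx": 0,"ty": 0,"tz": 0,"ax": 0,"ay": 0,"az": 0,"gripper": 75}
    - {"tx": 0,"ty": 0,"tz": 0,"ax": 0,"ay": 0,"az": 0,"gripper": 85}
    - {"tx": 0,"ty": 0,"tz": 0,"ax": 0,"ay": 0,"az": 0,"gripper": 85}

```text
clock: 21.4
position: [491.9, 276.7, 29.1]
tool_rot: [[-0.035, 0.999, 0.0], [0.999, 0.035, 0.0], [0.0, 0.0, -1.0]]
ft_force: [0.1, 0.0, -0.0]
gripper_width: 0.994
gripper_force: 0.0
```

Call:
carry_out:
  motion:
    - {"tx": 0,"ty": 0,"tz": 0,"ax": 0,"ay": 0,"az": 0,"gripper": 85}
    - {"tx": 0,"ty": 0,"tz": -0.05,"ax": 0,"ay": 0,"az": 0,"gripper": 85}
    - {"tx": 0,"ty": 0,"tz": -0.13,"ax": 0,"ay": 0,"az": 0,"gripper": 85}
    - {"tx": 0,"ty": 0,"tz": -0.21,"ax": 0,"ay": 0,"az": 0,"gripper": 85}
    - {"tx": 0,"ty": 0,"tz": -0.27,"ax": 0,"ay": 0,"az": 0,"gripper": 85}

```text
clock: 21.9
position: [492.2, 276.8, 194.3]
tool_rot: [[-0.035, 0.999, 0.003], [0.999, 0.035, 0.001], [0.001, 0.003, -1.0]]
ft_force: [1.0, 1.0, -0.4]
gripper_width: 0.993
gripper_force: 0.0
```

```bash
python3 - <<'E'
from h import *
snap('w7')
c=dict(np.load('w7.npz'));tablets('w',c['im'],c,56)
plan(596.5,-142.5,190,-9.7)
E
```

```text
21.9 [492.2 276.8 194.3] [[-0.035, 0.999, 0.003], [0.999, 0.035, 0.001], [0.001, 0.003, -1.0]] 45.18
w blue none
w red ctr [492.4 277.1] size 46.4 46.6 ang 1.9 area 1732 px [259. 180.]
w green ctr [494.2 204.7] size 45.5 46.6 ang 1.9 area 1217 px [258. 239.]
w yellow ctr [496.6 129.1] size 45.7 47.1 ang 2.0 area 954 px [258. 291.]
at [494.  277.6 199.7] yaw 2.0 -> t [-0.7057  0.1462  0.0156] az 0.1299
```

Call:
carry_out:
  motion:
    - {"tx": -0.08,"ty": 0.017,"tz": 0,"ax": 0,"ay": 0,"az": 0,"gripper": 85}
    - {"tx": -0.16,"ty": 0.034,"tz": 0,"ax": 0,"ay": 0,"az": 0,"gripper": 85}
    - {"tx": -0.24,"ty": 0.051,"tz": 0,"ax": 0,"ay": 0,"az": 0,"gripper": 85}
    - {"tx": -0.32,"ty": 0.068,"tz": 0,"ax": 0,"ay": 0,"az": 0,"gripper": 85}
    - {"tx": -0.4,"ty": 0.085,"tz": 0,"ax": 0,"ay": 0,"az": 0,"gripper": 85}

```text
clock: 22.45
position: [551.3, 36.7, 191.0]
tool_rot: [[-0.035, 0.999, 0.0], [0.999, 0.035, 0.0], [0.0, 0.0, -1.0]]
ft_force: [-0.2, 0.4, -1.1]
gripper_width: 0.995
gripper_force: 0.0
```

Call:
carry_out:
  motion:
    - {"tx": -0.08,"ty": 0.017,"tz": 0,"ax": 0,"ay": 0,"az": 0.05,"gripper": 85}
    - {"tx": -0.16,"ty": 0.034,"tz": 0,"ax": 0,"ay": 0,"az": 0.1,"gripper": 85}
    - {"tx": -0.24,"ty": 0.051,"tz": 0,"ax": 0,"ay": 0,"az": 0.13,"gripper": 85}
    - {"tx": -0.303,"ty": 0.065,"tz": 0.03,"ax": 0,"ay": 0,"az": 0.13,"gripper": 85}
    - {"tx": -0.303,"ty": 0.065,"tz": 0.1,"ax": 0,"ay": 0,"az": 0.13,"gripper": 85}

```text
clock: 22.95
position: [598.4, -147.1, 132.6]
tool_rot: [[0.174, 0.985, 0.007], [0.985, -0.173, -0.004], [-0.003, 0.007, -1.0]]
ft_force: [0.0, 0.5, -1.1]
gripper_width: 0.997
gripper_force: 0.0
```

Call:
carry_out:
  motion:
    - {"tx": 0,"ty": 0,"tz": 0,"ax": 0,"ay": 0,"az": 0,"gripper": 85}
    - {"tx": 0,"ty": 0,"tz": 0,"ax": 0,"ay": 0,"az": 0,"gripper": 85}
    - {"tx": 0,"ty": 0,"tz": 0,"ax": 0,"ay": 0,"az": 0,"gripper": 85}

```text
clock: 23.25
position: [597.3, -141.2, 133.4]
tool_rot: [[0.168, 0.986, 0.003], [0.986, -0.168, -0.001], [-0.001, 0.003, -1.0]]
ft_force: [0.6, -0.0, -0.3]
gripper_width: 0.991
gripper_force: 0.0
```

```bash
python3 - <<'E'
from h import *
plan(596.5,-142,33.4,-9.7)
E
```

```text
at [ 597.3 -141.2  133.4] yaw -9.7 -> t [-0.0014 -0.0016  0.1666] az 0.0005
```

Call:
carry_out:
  motion:
    - {"tx": -0.001,"ty": 0,"tz": 0.05,"ax": 0,"ay": 0,"az": 0,"gripper": 85}
    - {"tx": -0.001,"ty": 0,"tz": 0.1,"ax": 0,"ay": 0,"az": 0,"gripper": 85}
    - {"tx": -0.001,"ty": 0,"tz": 0.14,"ax": 0,"ay": 0,"az": 0,"gripper": 85}
    - {"tx": -0.001,"ty": 0,"tz": 0.163,"ax": 0,"ay": 0,"az": 0,"gripper": 85}
    - {"tx": -0.001,"ty": 0,"tz": 0.163,"ax": 0,"ay": 0,"az": 0,"gripper": 85}

```text
clock: 23.75
position: [596.2, -141.8, 33.1]
tool_rot: [[0.168, 0.986, -0.001], [0.986, -0.168, 0.0], [0.0, -0.001, -1.0]]
ft_force: [0.3, 0.5, 0.2]
gripper_width: 0.992
gripper_force: 0.0
```

Call:
carry_out:
  motion:
    - {"tx": 0,"ty": 0,"tz": 0,"ax": 0,"ay": 0,"az": 0,"gripper": 40}
    - {"tx": 0,"ty": 0,"tz": 0,"ax": 0,"ay": 0,"az": 0,"gripper": 40}
    - {"tx": 0,"ty": 0,"tz": 0,"ax": 0,"ay": 0,"az": 0,"gripper": 40}
    - {"tx": 0,"ty": 0,"tz": 0,"ax": 0,"ay": 0,"az": 0,"gripper": 40}
    - {"tx": 0,"ty": 0,"tz": 0,"ax": 0,"ay": 0,"az": 0,"gripper": 40}
  squeeze: 45

```text
clock: 24.25
position: [597.1, -142.6, 35.0]
tool_rot: [[0.169, 0.986, 0.003], [0.986, -0.169, -0.001], [-0.001, 0.003, -1.0]]
ft_force: [-0.0, 0.4, 6.5]
gripper_width: 0.576
gripper_force: 47.9
```

Call:
carry_out:
  motion:
    - {"tx": 0,"ty": 0,"tz": 0,"ax": 0,"ay": 0,"az": 0,"gripper": 40}
    - {"tx": 0,"ty": 0,"tz": 0,"ax": 0,"ay": 0,"az": 0,"gripper": 40}

```text
clock: 24.45
position: [597.1, -142.6, 35.0]
tool_rot: [[0.169, 0.986, 0.003], [0.986, -0.169, -0.001], [-0.001, 0.003, -1.0]]
ft_force: [-0.7, 0.1, 6.1]
gripper_width: 0.576
gripper_force: 47.9
```

Call:
carry_out:
  motion:
    - {"tx": 0,"ty": 0,"tz": -0.03,"ax": 0,"ay": 0,"az": 0,"gripper": 40}
    - {"tx": 0,"ty": 0,"tz": -0.08,"ax": 0,"ay": 0,"az": 0,"gripper": 40}
    - {"tx": 0,"ty": 0,"tz": -0.14,"ax": 0,"ay": 0,"az": 0,"gripper": 40}
    - {"tx": 0,"ty": 0,"tz": -0.2,"ax": 0,"ay": 0,"az": 0,"gripper": 40}
    - {"tx": 0,"ty": 0,"tz": -0.26,"ax": 0,"ay": 0,"az": 0,"gripper": 40}

```text
clock: 24.95
position: [596.2, -142.2, 191.3]
tool_rot: [[0.169, 0.986, 0.001], [0.986, -0.169, -0.0], [-0.0, 0.001, -1.0]]
ft_force: [0.8, 0.5, -1.0]
gripper_width: 0.576
gripper_force: 46.9
```

Call:
carry_out:
  motion:
    - {"tx": 0.05,"ty": -0.02,"tz": 0,"ax": 0,"ay": 0,"az": -0.03,"gripper": 40}
    - {"tx": 0.12,"ty": -0.048,"tz": 0,"ax": 0,"ay": 0,"az": -0.06,"gripper": 40}
    - {"tx": 0.195,"ty": -0.079,"tz": 0,"ax": 0,"ay": 0,"az": -0.09,"gripper": 40}
    - {"tx": 0.27,"ty": -0.109,"tz": 0,"ax": 0,"ay": 0,"az": -0.12,"gripper": 40}
    - {"tx": 0.345,"ty": -0.139,"tz": 0,"ax": 0,"ay": 0,"az": -0.13,"gripper": 40}

```text
clock: 25.45
position: [548.4, 77.5, 189.9]
tool_rot: [[-0.036, 0.999, 0.001], [0.999, 0.036, -0.0], [-0.0, 0.001, -1.0]]
ft_force: [0.7, -0.1, -0.6]
gripper_width: 0.577
gripper_force: 47.0
```

```bash
python3 - <<'E'
from h import *
print(get_state()['gripper_width'])
plan(489,351,110,2)
E
```

```text
0.5766332759546897
at [548.4  77.5 189.9] yaw 2.0 -> t [ 0.4591 -0.0827  0.1331] az 0.0005
```

Call:
carry_out:
  motion:
    - {"tx": 0.08,"ty": -0.014,"tz": 0,"ax": 0,"ay": 0,"az": 0,"gripper": 40}
    - {"tx": 0.16,"ty": -0.029,"tz": 0,"ax": 0,"ay": 0,"az": 0,"gripper": 40}
    - {"tx": 0.24,"ty": -0.043,"tz": 0,"ax": 0,"ay": 0,"az": 0,"gripper": 40}
    - {"tx": 0.32,"ty": -0.058,"tz": 0,"ax": 0,"ay": 0,"az": 0,"gripper": 40}
    - {"tx": 0.4,"ty": -0.072,"tz": 0,"ax": 0,"ay": 0,"az": 0,"gripper": 40}

```text
clock: 25.95
position: [496.8, 316.1, 190.0]
tool_rot: [[-0.035, 0.999, 0.001], [0.999, 0.035, 0.0], [0.0, 0.001, -1.0]]
ft_force: [1.1, -0.7, -0.3]
gripper_width: 0.576
gripper_force: 47.0
```

Call:
carry_out:
  motion:
    - {"tx": 0.06,"ty": -0.01,"tz": 0,"ax": 0,"ay": 0,"az": 0,"gripper": 40}
    - {"tx": 0.06,"ty": -0.01,"tz": 0.05,"ax": 0,"ay": 0,"az": 0,"gripper": 40}
    - {"tx": 0.06,"ty": -0.01,"tz": 0.11,"ax": 0,"ay": 0,"az": 0,"gripper": 40}
    - {"tx": 0.06,"ty": -0.01,"tz": 0.17,"ax": 0,"ay": 0,"az": 0,"gripper": 40}
    - {"tx": 0.06,"ty": -0.01,"tz": 0.2,"ax": 0,"ay": 0,"az": 0,"gripper": 40}

```text
clock: 26.45
position: [489.1, 349.5, 66.6]
tool_rot: [[-0.035, 0.999, -0.003], [0.999, 0.035, -0.002], [-0.001, -0.003, -1.0]]
ft_force: [-0.2, -0.3, -0.1]
gripper_width: 0.577
gripper_force: 46.9
```

Call:
carry_out:
  motion:
    - {"tx": 0,"ty": 0,"tz": 0,"ax": 0,"ay": 0,"az": 0,"gripper": 40}
    - {"tx": 0,"ty": 0,"tz": 0,"ax": 0,"ay": 0,"az": 0,"gripper": 40}
    - {"tx": 0,"ty": 0,"tz": 0,"ax": 0,"ay": 0,"az": 0,"gripper": 40}

```text
clock: 26.75
position: [491.2, 350.3, 71.1]
tool_rot: [[-0.035, 0.999, 0.003], [0.999, 0.035, 0.001], [0.001, 0.003, -1.0]]
ft_force: [1.2, 0.4, -0.7]
gripper_width: 0.576
gripper_force: 46.9
```

```bash
python3 - <<'E'
from h import *
plan(489,351,28.4,2)
E
```

```text
at [491.2 350.3  71.1] yaw 2.0 -> t [ 0.0012 -0.0038  0.0712] az -0.0002
```

Call:
carry_out:
  motion:
    - {"tx": 0.001,"ty": -0.002,"tz": 0.01,"ax": 0,"ay": 0,"az": 0,"gripper": 40}
    - {"tx": 0.001,"ty": -0.002,"tz": 0.03,"ax": 0,"ay": 0,"az": 0,"gripper": 40}
    - {"tx": 0.001,"ty": -0.002,"tz": 0.05,"ax": 0,"ay": 0,"az": 0,"gripper": 40}
    - {"tx": 0.001,"ty": -0.002,"tz": 0.063,"ax": 0,"ay": 0,"az": 0,"gripper": 40}
    - {"tx": 0.001,"ty": -0.002,"tz": 0.066,"ax": 0,"ay": 0,"az": 0,"gripper": 40}

```text
clock: 27.25
position: [488.7, 350.3, 29.0]
tool_rot: [[-0.035, 0.999, -0.002], [0.999, 0.035, -0.001], [-0.001, -0.002, -1.0]]
ft_force: [-7.7, -3.4, 15.4]
gripper_width: 0.581
gripper_force: 48.9
```

Call:
carry_out:
  motion:
    - {"tx": 0,"ty": 0,"tz": 0.001,"ax": 0,"ay": 0,"az": 0,"gripper": 40}
    - {"tx": 0,"ty": 0,"tz": 0.001,"ax": 0,"ay": 0,"az": 0,"gripper": 40}

```text
clock: 27.45
position: [488.9, 350.4, 29.1]
tool_rot: [[-0.035, 0.999, -0.001], [0.999, 0.035, -0.0], [-0.0, -0.001, -1.0]]
ft_force: [-2.7, -1.2, 4.7]
gripper_width: 0.576
gripper_force: 47.5
```

Call:
carry_out:
  motion:
    - {"tx": 0,"ty": 0,"tz": 0,"ax": 0,"ay": 0,"az": 0,"gripper": 50}
    - {"tx": 0,"ty": 0,"tz": 0,"ax": 0,"ay": 0,"az": 0,"gripper": 60}
    - {"tx": 0,"ty": 0,"tz": 0,"ax": 0,"ay": 0,"az": 0,"gripper": 75}
    - {"tx": 0,"ty": 0,"tz": 0,"ax": 0,"ay": 0,"az": 0,"gripper": 85}
    - {"tx": 0,"ty": 0,"tz": 0,"ax": 0,"ay": 0,"az": 0,"gripper": 85}

```text
clock: 27.95
position: [489.2, 350.5, 29.0]
tool_rot: [[-0.035, 0.999, 0.0], [0.999, 0.035, 0.0], [0.0, 0.0, -1.0]]
ft_force: [-0.4, 1.0, -0.1]
gripper_width: 0.995
gripper_force: 0.0
```

Call:
carry_out:
  motion:
    - {"tx": 0,"ty": 0,"tz": 0,"ax": 0,"ay": 0,"az": 0,"gripper": 85}
    - {"tx": 0,"ty": 0,"tz": -0.05,"ax": 0,"ay": 0,"az": 0,"gripper": 85}
    - {"tx": 0,"ty": 0,"tz": -0.13,"ax": 0,"ay": 0,"az": 0,"gripper": 85}
    - {"tx": 0,"ty": 0,"tz": -0.21,"ax": 0,"ay": 0,"az": 0,"gripper": 85}
    - {"tx": -0.08,"ty": 0,"tz": -0.27,"ax": 0,"ay": 0,"az": 0,"gripper": 85}

```text
clock: 28.45
position: [490.8, 312.9, 188.8]
tool_rot: [[-0.039, 0.999, 0.005], [0.999, 0.039, 0.003], [0.003, 0.005, -1.0]]
ft_force: [1.7, -0.9, 0.4]
gripper_width: 0.997
gripper_force: 0.0
```

Call:
carry_out:
  motion:
    - {"tx": -0.1,"ty": 0,"tz": 0,"ax": 0,"ay": 0,"az": 0,"gripper": 85}
    - {"tx": -0.15,"ty": 0,"tz": 0,"ax": 0,"ay": 0,"az": 0,"gripper": 85}
    - {"tx": -0.15,"ty": 0,"tz": 0,"ax": 0,"ay": 0,"az": 0,"gripper": 85}
    - {"tx": -0.15,"ty": 0,"tz": 0,"ax": 0,"ay": 0,"az": 0,"gripper": 85}
    - {"tx": -0.15,"ty": 0,"tz": 0,"ax": 0,"ay": 0,"az": 0,"gripper": 85}

```text
clock: 28.95
position: [493.6, 221.4, 185.1]
tool_rot: [[-0.035, 0.999, 0.0], [0.999, 0.035, 0.0], [0.0, 0.0, -1.0]]
ft_force: [-1.0, 0.3, -0.4]
gripper_width: 0.992
gripper_force: 0.0
```

```bash
python3 - <<'E'
from h import *
snap('w8')
c=dict(np.load('w8.npz'));tablets('w',c['im'],c,56)
E
```

```text
28.95 [493.6 221.4 185.1] [[-0.035, 0.999, 0.0], [0.999, 0.035, 0.0], [0.0, 0.0, -1.0]] 0.68
w blue ctr [501.5 358.3] size 21.5 33.4 ang 2.1 area 827 px [272.  40.]
w red ctr [492.2 277.1] size 46.1 46.0 ang 2.0 area 2063 px [259. 129.]
w green ctr [494.2 204.6] size 45.3 46.0 ang 2.0 area 1474 px [259. 197.]
w yellow ctr [496.5 128.4] size 45.4 46.4 ang 2.0 area 1182 px [258. 258.]
```

View pics/w8.png

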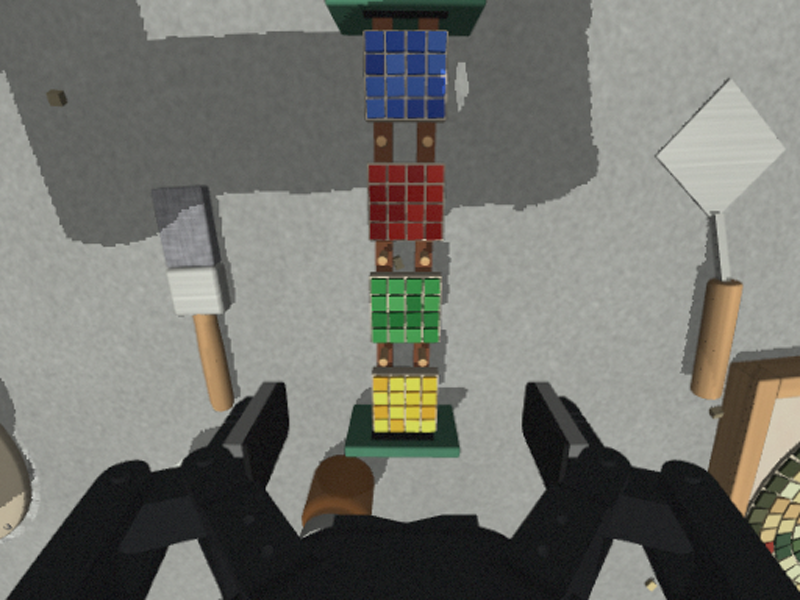

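All four tablets lie square in their bays: blue (406,75), red (406,202), green (405,308) and yellow (405,403). The jar stands, so I'm handing in.

```bash
python3 -c "
from bench import *
print(job_done())"
```

```text
the job is handed in; nothing more can be done
None
```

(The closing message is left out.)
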